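# Strip the mould core stack into its nests

## Robot

A 6-joint arm with a two-finger parallel gripper is mounted at the origin on a cart in front of the work surface, level with it; the furniture and walls round the work are solid. World frame = base frame: x ahead of the robot, y to its left, z up, the work surface at z = 0. Lengths are in m, angles in rad, forces in N, time in s.
With the tool pointing down it reaches from about 0.375 to 0.9 m from the base axis. Payload 3.1 kg.
Tool frame: the origin (TCP) lies midway between the tips of the shut fingers; the grasp point (between the pads) lies 19 mm behind it; z points along the fingers, y is the direction in which the jaws open and shut (so a half turn about z gives the same grasp; the last joint's range is limited). The gripper opens to 85 mm and grips with 20 to 120 N. Pads are 22 mm wide; open, the fingers measure 114 mm over their backs; the gripper's body (76 mm by 85 mm) begins 54 mm behind the grasp point. The pads swing forward as they close: fully open they stand 13 mm farther back than shut.
Start: joints at [0.928, 0.527, 1.433, -0, 1.181, -0.178], TCP at [0.28, 0.559, 0.231] pointing down, gripper open.
Joint ranges: [-3.08, 3.08], [-0.75, 2.2], [0.22, 2.44], [-1.43, 4.57], [0, 2.65], [-2.85, 2.85]. Speed limits (rad/s): [2.79, 2.79, 3.14, 3.14, 3.14, 3.14].

## Interface

Orientations are given as a unit quaternion [x, y, z, w].
In Python, from station import manip gives the robot as it stands.
- The arm moves only by the tool servo_tool, never from a script. Its argument "increments" is a list of rows, each an object with "hand": the closure, from 0 (fully open) to 1 (shut); "travel": the shift along the tool's x, y, z in mm, a list of three; "yaw": the turn about the tool's z in degrees. A call has 1 to 20 rows; each row shifts and turns the commanded pose from where the row before left it, along the tool's axes as they then stand; what a row does not reach is not made up. A row lasts 1/10 s, in which the tool goes at most 50 mm and 8.59 degrees, less where a joint would pass 70% of its speed; a pose out of reach is approached as far as the arm can. A call with a gripper value outside its range is refused whole. The fingers move at their own pace and stop on an object; "newtons" is the grip in N (left out, the last holds). Time passes only in rows, so rows that do not move let the fingers close. It gives the time, the measured TCP pose, the force and the opening at its end, in the units of the state.
- manip.sense(): the state, without advancing time (a new reading comes with each control period).
- manip.snapshot(name): name is "scene" or "top" or "wrist"; returns a dict with "pixels" (384x512x3 uint8, blue, green, red), "fx", "fy", "cx", "cy" (pixels), "D" ([k1, k2, p1, p2, k3] as OpenCV has them; the pictures are not rectified), "R" (3x3) and "t" (3): a world point X has camera coordinates R X + t. Camera axes: x right, y down, z forward; pixel columns grow to the right and rows downward; lengths in m; the calibration is good to about 2 mm. A picture is of the moment at which its call begins. There is no depth.
- manip.sign_off(): hands the job in, once; it reports no verdict.
The state is a dict: "t": time; "q": joint angles; "qd": joint speeds; "tau": joint torques, N m; "tcp_pos": TCP position; "tool_rot": TCP orientation; "force": force on the tool from outside, world axes, zero at the start; "ft_torque": the same for the moment, N m; "finger_gap": opening from 0.0 (shut) to 1.0 (fully open).
Only numpy, scipy, OpenCV 4.12 (cv2) and the standard library are available. Lean on these libraries where they do the work, as an engineer would, in place of code of your own. Each camera call takes 0.05 s, during which the arm holds its last target.

## Task

Strip the small mould stack on the take-down stand for polishing: from the top down, one part at a time, lift each part straight up off the stand and set it, upright, in the wooden nest made for it. The tapered core goes in the round recess, the narrow ring over the thin post, the wide ring over the thick post, and the plate flat in the rectangular recess. Set the parts down, do not drop them or tip them over.

Things in the scene. Friction and masses are not known exactly. Their poses are not given: they have to be found in the camera images.
- core_mid (a point): the top part of the stack: a bright tapered aluminium core shaped like a small cup, 33 mm across the base, 30 mm at the top, 34 mm high; loose, 60 g. The point is its centre, 17 mm above its underside; z is up. At the start it stands in a 3 mm deep recess in the top of the narrow ring.
- narrow_ring_mid (a point): the narrow ring, second from the top: plain steel, outside diameter 44 mm, bore 24 mm, 20 mm thick, with a recess 37 mm across and 3 mm deep in its top; loose, 150 g. The point is its centre, 10 mm above its underside; z is up.
- wide_ring_mid (a point): the wide ring, third from the top: plain steel, outside diameter 56 mm, bore 32 mm, 20 mm thick; loose, 260 g. The point is its centre, 10 mm above its underside; z is up.
- core_plate_mid (a point): the plate at the bottom of the stack: aluminium block 84 mm long (its x) by 60 mm wide (its y) by 20 mm thick, with a 32 mm bore in the middle; loose, 260 g. The point is its centre, 10 mm above its underside; z is up. Grip it across its 60 mm width, by the upper 12 mm of its sides, so that the fingers clear the nest's rim.
- stand: fixed take-down stand: grey round base 92 mm across, 14 mm high, with a stepped mandrel (28 mm thick, from 46 mm up narrowing to 18 mm, tip 67 mm above the bench) up the bores of plate and rings. Origin: centre of its underside, on the bench. Lift each part 60 mm straight up before moving aside; carry low, a lamp hangs 0.60 m above the rear bench (x over 0.67 m).
- core_seat (a point): the core's nest, fixed: a wooden block 76 mm square, 18 mm high, with a round felt-lined recess 50 mm across and 6 mm deep. The point is the centre of the recess floor, 12 mm above the bench; z is up.
- narrow_seat (a point): the narrow ring's nest, fixed: a wooden disc 76 mm across, 12 mm high, with an upright post in its middle, 17 mm thick at the foot, narrowing from 10 mm up to 8 mm at the tip, 26 mm above the disc. The point is the centre of the disc's top face, 12 mm above the bench; z is up.
- wide_seat (a point): the wide ring's nest, fixed: a wooden disc 88 mm across, 12 mm high, with an upright post in its middle, 25 mm thick at the foot, narrowing from 10 mm up to 14 mm at the tip, 26 mm above the disc. The point is the centre of the disc's top face, 12 mm above the bench; z is up.
- plate_seat (a point): the plate's nest, fixed: a wooden block 108 mm (its x) by 84 mm (its y), 18 mm high, with a rectangular felt-lined recess 96 mm (x) by 72 mm (y), 6 mm deep; the plate lies in it lengthwise, either way round. The point is the centre of the recess floor, 12 mm above the bench; z is up.

How it is judged:
By the outcome, as a careful person would: the job done as asked, in the order asked, and still so for the second after the job is handed in, with the robot touching nothing.
It also fails if it takes over 99 s, if anything falls off the work surface, if the arm or the gripper's body presses on something with over 40 N, if the wrist force passes 120 N, or if a joint passes its speed limit or range.

## Working session

There is one attempt and no reset: what is moved stays moved. The work goes in short steps, Python scripts to look and compute and a tool call to move; the robot and the scene stay as the last step left them, time stands still between calls to the robot, and variables do not carry over. Pictures are saved under pics/ and viewed, and the job is handed in when it is done.

Besides the shell and the picture viewer there is one more tool, called after "Call:" by a JSON object that holds its "method" and its "body", one argument or row to a line. servo_tool: Moves the arm, as the interface text tells. Its arguments: {"type":"object","properties":{"increments":{"type":"array","items":{"type":"object","properties":{"hand":{"type":"number"},"travel":{"type":"array","items":{"type":"number"}},"yaw":{"type":"number"}}}},"newtons":{"type":"number"}},"required":["increments"]}

```bash
ls; mkdir -p pics; python3 - <<'E'
from station import manip
import cv2
s=manip.sense()
for k,v in s.items(): print(k,v)
for n in ["scene","top","wrist"]:
    d=manip.snapshot(n); cv2.imwrite(f"pics/{n}0.png",d["pixels"])
    print(n,d["fx"],d["fy"],d["cx"],d["cy"],d["D"],d["R"],d["t"])
E
```

```text
pics
t 0.0
q [ 9.28478256e-01  5.28442869e-01  1.43394827e+00  2.22404916e-05
  1.18140475e+00 -1.78499075e-01]
qd [-0.00061697 -0.00175078  0.00114356  0.00017702  0.00086291 -0.0020862 ]
tau [ 2.38926259e-04 -4.42353487e+01 -1.78024954e+01 -2.52963573e-04
  8.42861307e-03  3.36767307e-06]
tcp_pos [0.27912116 0.55838285 0.23033332]
tool_rot [ 2.29840301e-01  9.73227734e-01 -1.00603657e-03 -4.48958057e-04]
force [ 0.09948952 -0.47716014  0.46864249]
ft_torque [-0.02739307  0.03864336 -0.01952708]
finger_gap 1.0029182270806904
scene 485.86246012915535 485.86246012915535 260.0047925655191 191.83461561067574 [0.05315642 0.         0.         0.         0.        ] [[ 0.77973188 -0.62580861 -0.01953908]
 [-0.36538289 -0.42946682 -0.82586536]
 [ 0.50844227  0.6510928  -0.56352873]] [-0.47849455  0.21718419  0.77411021]
top 364.94312275652914 364.94312275652914 252.76313390378849 190.1399045013103 [0.0152292 0.        0.        0.        0.       ] [[ 0.02394284 -0.99965338  0.01094819]
 [-0.99385574 -0.02498489 -0.10782636]
 [ 0.10806253 -0.00829926 -0.99410946]] [-0.12747627  0.52651169  0.88031237]
wrist 314.80575740807916 314.80575740807916 256.26175108814925 192.6224616163285 [-0.06738946  0.          0.          0.          0.        ] [[ 0.44703084  0.89451682 -0.00175721]
 [ 0.8549175  -0.42666158  0.29508637]
 [ 0.26320998 -0.13341498 -0.95546897]] [-0.62363712 -0.03876041  0.37887981]
```

View pics/scene0.png

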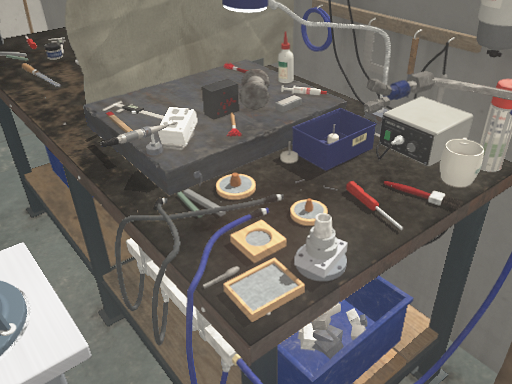

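View pics/top0.png

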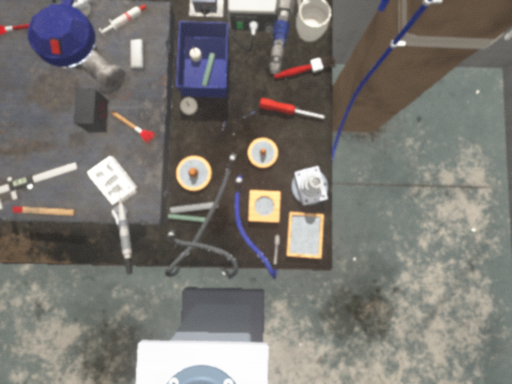

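View pics/wrist0.png

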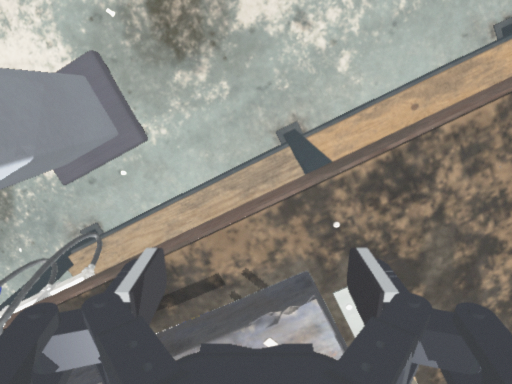

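```bash
cat > h.py <<'E'
import numpy as np, cv2
from station import manip
def K(d): return np.array([[d["fx"],0,d["cx"]],[0,d["fy"],d["cy"]],[0,0,1.]])
def ray(d,p):
    n=cv2.undistortPoints(np.array([[p]],float),K(d),np.array(d["D"],float))[0,0]
    R=np.array(d["R"]);t=np.array(d["t"])
    return -R.T@t, R.T@np.array([n[0],n[1],1.])
def onplane(d,p,z):
    c,r=ray(d,p); return c+r*(z-c[2])/r[2]
def proj(d,X):
    rv=cv2.Rodrigues(np.array(d["R"]))[0]
    return cv2.projectPoints(np.array(X,float).reshape(-1,1,3),rv,np.array(d["t"],float),K(d),np.array(d["D"],float))[0].reshape(-1,2)
def crop(d,name,x0,y0,x1,y1,s):
    im=cv2.resize(d["pixels"][y0:y1,x0:x1],None,fx=s,fy=s,interpolation=cv2.INTER_CUBIC); cv2.imwrite(name,im)
def circ(c,r,n=40):
    a=np.linspace(0,2*np.pi,n,endpoint=False);return np.c_[c[0]+r*np.cos(a),c[1]+r*np.sin(a),np.full(n,c[2])]
E
python3 - <<'E'
from h import *
d=manip.snapshot("top"); crop(d,"pics/topc.png",160,120,340,270,4)
hsv=cv2.cvtColor(d["pixels"],cv2.COLOR_BGR2HSV)
for n,box,z in [("narrow",(240,130,285,175),.012),("wide",(170,150,216,196),.012),("core",(243,184,285,226),.018),("plate",(280,206,330,262),.018)]:
    x0,y0,x1,y1=box
    m=cv2.inRange(hsv,(8,70,120),(28,255,255))[y0:y1,x0:x1]
    cs,_=cv2.findContours(m,cv2.RETR_EXTERNAL,cv2.CHAIN_APPROX_NONE)
    c=max(cs,key=cv2.contourArea)
    W=np.array([onplane(d,(p[0]+x0,p[1]+y0),z)[:2] for p in c[:,0]],np.float32)
    print(n,len(cs),cv2.minEnclosingCircle(W),cv2.fitEllipse(W*1000),cv2.minAreaRect(W))
s=manip.snapshot("scene"); crop(s,"pics/scenec.png",190,160,370,330,4)
E
```

```text
narrow 1 ((0.6304433941841125, -0.13699613511562347), 0.041828740388154984) ((630.226318359375, -137.2044677734375), (80.54649353027344, 81.0517349243164), 90.71974182128906) ((0.6293806433677673, -0.13740117847919464), (0.08098184317350388, 0.07975257933139801), 1.4669009447097778)
wide 1 ((0.5728269815444946, 0.037506353110075), 0.04757806658744812) ((572.6414794921875, 37.759727478027344), (92.33688354492188, 92.4609375), 125.62071228027344) ((0.5727130174636841, 0.03777431696653366), (0.09363629668951035, 0.09287673234939575), 28.69167137145996)
core 1 ((0.49261799454689026, -0.14462953805923462), 0.05521295592188835) ((492.7437438964844, -144.07810974121094), (94.33151245117188, 94.65775299072266), 138.4560546875) ((0.49275776743888855, -0.14407554268836975), (0.08375710248947144, 0.08366456627845764), 89.08033752441406)
plate 2 ((0.4231785237789154, -0.24716153740882874), 0.07007945328950882) ((422.8054504394531, -247.0919189453125), (103.76085662841797, 132.52783203125), 87.49691009521484) ((0.42299947142601013, -0.24720150232315063), (0.09199795871973038, 0.11477895826101303), 86.67288970947266)
```

```bash
python3 - <<'E'
from h import *
d=manip.snapshot("top"); crop(d,"pics/topst.png",280,150,340,210,10)
E
```

```text
(no output)
```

View pics/topc.png

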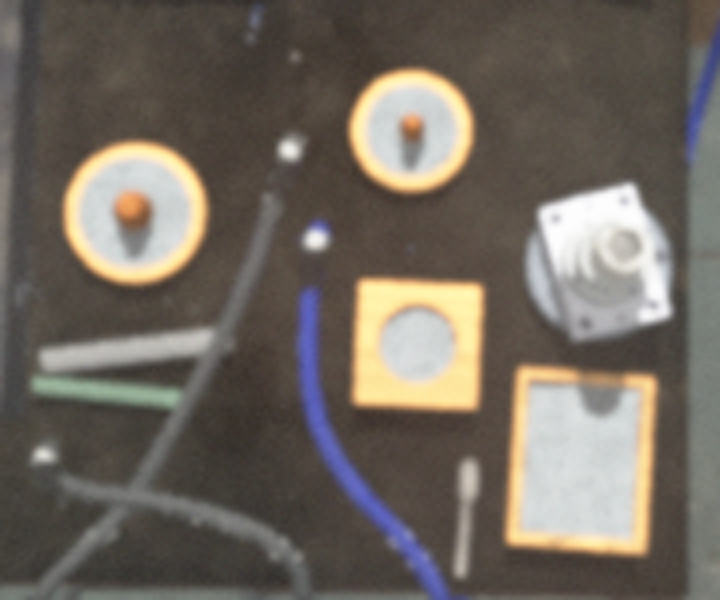

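View pics/scenec.png

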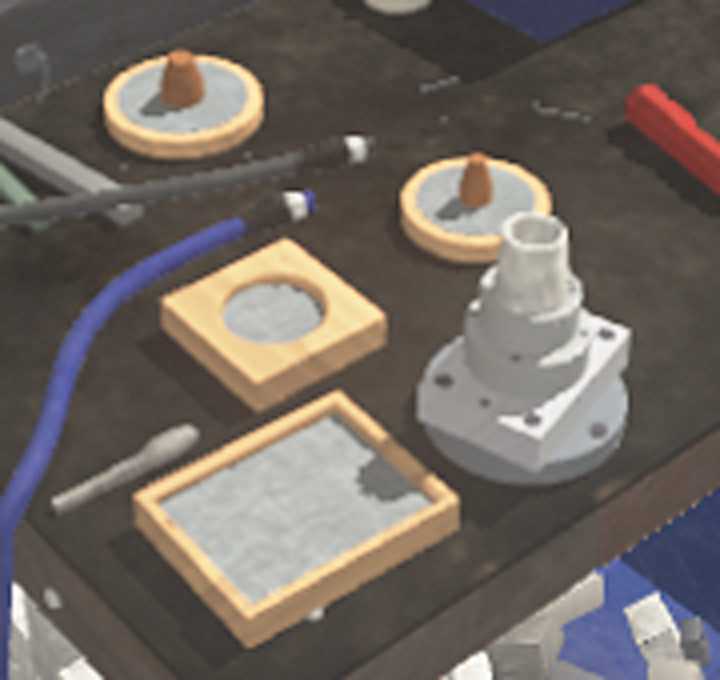

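View pics/topst.png

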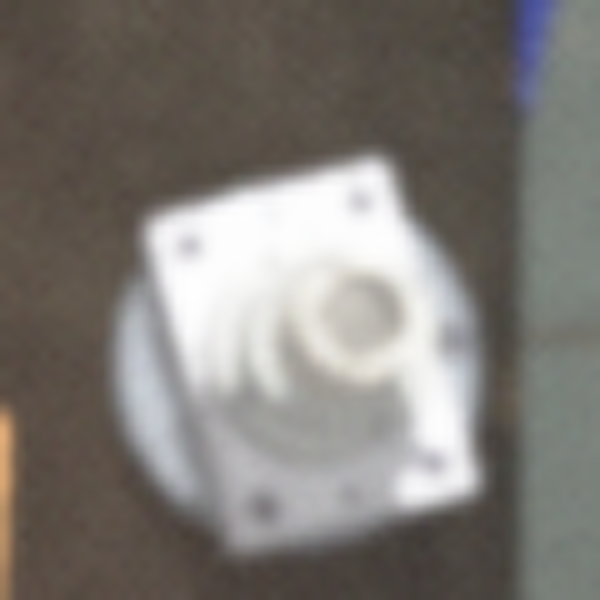

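```bash
python3 - <<'E'
from h import *
t=manip.snapshot("top"); s=manip.snapshot("scene")
for d in (t,s): print("cam",ray(d,(250,190))[0].round(3))
T=lambda u,v:((u+.5)/10-.5+280,(v+.5)/10-.5+150)
T4=lambda u,v:((u+.5)/4-.5+160,(v+.5)/4-.5+120)
S=lambda u,v:((u+.5)/4-.5+190,(v+.5)/4-.5+160)
def tri(a,b):
    c1,r1=ray(t,a);c2,r2=ray(s,b)
    A=np.c_[r1,-r2];k=np.linalg.lstsq(A,c2-c1,rcond=None)[0]
    p,q=c1+k[0]*r1,c2+k[1]*r2
    return ((p+q)/2).round(4),np.linalg.norm(p-q).round(4)
print("core rim",tri(T(355,317),S(535,230)), onplane(t,T(355,317),.105),onplane(s,S(535,230),.105))
P=np.array([onplane(t,T(*c),.034) for c in [(380,157),(145,218),(232,553),(482,490)]])
print("plate top",P.round(4),P.mean(0),"sides",np.linalg.norm(P-np.roll(P,-1,0),axis=1), "ang long",np.degrees(np.arctan2(*(P[0]-P[3])[1::-1])),np.degrees(np.arctan2(*(P[1]-P[2])[1::-1])))
Ps=np.array([onplane(s,S(*c),.034) for c in [(632,330),(540,455)]]);print("plate scene right corners",Ps)
print("core",onplane(t,T4(418,343),.012),onplane(s,S(274,312),.012))
# posts tips: triangulate
print("thin tip",tri(T4(412,122),S(477,157)))
print("thick tip",tri(T4(132,208),S(182,58)))
# plate inner recess rim at z .018
q=[(528,382),(640,386),(634,540),(520,534)]
print([onplane(t,T4(*c),.018).round(4) for c in q], np.mean([onplane(t,T4(*c),.018) for c in q],0))
q=[(340,394),(458,498),(250,642),(136,500)]
q2=[(340,394),(458,490),(252,614),(136,500)]
X=np.array([onplane(s,S(*c),.018) for c in q2]);print(X.round(4),X.mean(0))
E
```

```text
cam [ 0.431 -0.107  0.933]
cam [ 0.059 -0.71   0.606]
core rim (array([ 0.5465, -0.2573,  0.1027]), np.float64(0.0022)) [ 0.54531981 -0.25614734  0.105     ] [ 0.54531127 -0.25980094  0.105     ]
plate top [[ 0.5956 -0.275   0.034 ]
 [ 0.5787 -0.2163  0.034 ]
 [ 0.4955 -0.2388  0.034 ]
 [ 0.5127 -0.3006  0.034 ]] [ 0.54562516 -0.2576972   0.034     ] sides [0.06100913 0.08617055 0.06414818 0.08682825] ang long 17.20820349847999 15.1315090256818
plate scene right corners [[ 0.59485684 -0.27671253  0.034     ]
 [ 0.50627424 -0.30710689  0.034     ]]
core [ 0.49332872 -0.14431464  0.012     ] [ 0.49534658 -0.14206867  0.012     ]
thin tip (array([ 0.6303, -0.1372,  0.038 ]), np.float64(0.0017))
thick tip (array([0.5715, 0.0349, 0.0389]), np.float64(0.0018))
[array([ 0.4702, -0.2135,  0.018 ]), array([ 0.4694, -0.2838,  0.018 ]), array([ 0.3741, -0.2804,  0.018 ]), array([ 0.3761, -0.2097,  0.018 ])] [ 0.42242649 -0.24683573  0.018     ]
[[ 0.4779 -0.2114  0.018 ]
 [ 0.4775 -0.2887  0.018 ]
 [ 0.3693 -0.2865  0.018 ]
 [ 0.37   -0.2065  0.018 ]] [ 0.42371335 -0.24827874  0.018     ]
```

Call:
{"method": "servo_tool", "body": {
  "increments": [
    {"yaw": -8.5,"travel": [0,0,0],"hand": 0},
    {"yaw": -8.5,"travel": [0,0,0],"hand": 0},
    {"yaw": -8.5,"travel": [0,0,0],"hand": 0},
    {"yaw": -8.5,"travel": [0,0,0],"hand": 0},
    {"yaw": -8.5,"travel": [0,0,0],"hand": 0},
    {"travel": [0,0,0],"hand": 0}
  ],
  "newtons": 40
}}

```text
schema error: expected keys hand, travel, yaw
```

Call:
{"method": "servo_tool", "body": {
  "increments": [
    {"travel": [-1.5,-43,0],"hand": 0},
    {"travel": [-1.5,-43,0],"hand": 0},
    {"travel": [-1.5,-43,0],"hand": 0},
    {"travel": [-1.5,-43,0],"hand": 0},
    {"travel": [-1.5,-43,0],"hand": 0},
    {"travel": [-1.5,-43,0],"hand": 0},
    {"travel": [-1.5,-43,0],"hand": 0},
    {"travel": [-1.5,-43,0],"hand": 0},
    {"travel": [-1.5,-43,0],"hand": 0},
    {"travel": [-1.5,-43,0],"hand": 0},
    {"travel": [-1.5,-43,0],"hand": 0},
    {"travel": [-1.5,-43,0],"hand": 0},
    {"travel": [-1.5,-43,0],"hand": 0},
    {"travel": [-1.5,-43,0],"hand": 0},
    {"travel": [-1.5,-43,0],"hand": 0},
    {"travel": [-1.5,-43,0],"hand": 0},
    {"travel": [-1.5,-43,0],"hand": 0},
    {"travel": [-1.5,-43,0],"hand": 0},
    {"travel": [-1.5,-43,0],"hand": 0},
    {"travel": [-1.5,-40,0],"hand": 0}
  ]
}}

```text
schema error: expected keys hand, travel, yaw
```

Call:
{"method": "servo_tool", "body": {
  "increments": [
    {"travel": [0,0,0],"hand": 0},
    {"travel": [0,0,0],"hand": 0},
    {"travel": [0,0,0],"hand": 0}
  ]
}}

```text
schema error: expected keys hand, travel, yaw
```

```bash
cat >> h.py <<'E'
from scipy.spatial.transform import Rotation as Ro
def st():
    s=manip.sense(); R=Ro.from_quat(s["tool_rot"]).as_matrix()
    print("t",round(s["t"],2),"tcp",s["tcp_pos"].round(4),"yhead",round(np.degrees(np.arctan2(R[1,1],R[0,1])),2),"z",R[:,2].round(3),"F",np.round(s["force"],1),"gap",round(s["finger_gap"]*85,1))
    return s,R
def go(x,y,z):
    s,R=st(); d=np.array([x,y,z])-s["tcp_pos"]; print("tool mm",(R.T@d*1000).round(1)); 
E
python3 - <<'E'
from h import *
go(.5455,-.2575,.15)
d=manip.snapshot("wrist"); cv2.imwrite("pics/w1.png",d["pixels"])
print(proj(d,[[.5455,-.2575,.105]]), d["t"],ray(d,(256,192))[0])
E
```

```text
t 0.4 tcp [0.2795 0.5589 0.2311] yhead 63.43 z [-0. -0. -1.] F [-0.1 -0.6 -0. ] gap 85.1
tool mm [-603.1 -611.1   81.3]
[[-70.26014986 496.32952563]] [-0.62454045 -0.0388346   0.37856602] [0.21237951 0.59210837 0.37305999]
```

View pics/w1.png

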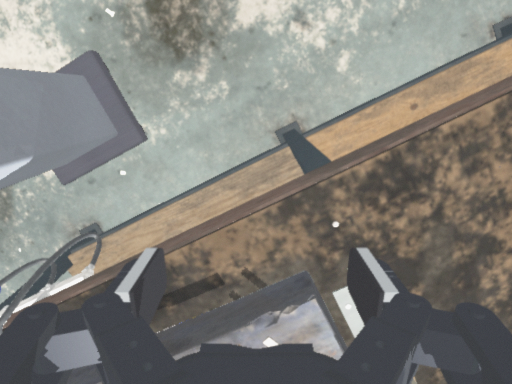

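The picture is the starting view (jaws at (145,270) and (375,270)), because the rows were refused for missing keys and nothing moved. I'll send them again with all the keys.

Call:
{"method": "servo_tool", "body": {
  "increments": [
    {"yaw": -8.5,"travel": [0,0,0],"hand": 0},
    {"yaw": -8.5,"travel": [0,0,0],"hand": 0},
    {"yaw": -8.5,"travel": [0,0,0],"hand": 0},
    {"yaw": -8.5,"travel": [0,0,0],"hand": 0},
    {"yaw": -8.5,"travel": [0,0,0],"hand": 0},
    {"yaw": 0,"travel": [0,0,0],"hand": 0}
  ],
  "newtons": 40
}}

```text
t: 1.05
tcp_pos: [0.2796, 0.5589, 0.2313]
tool_rot: [-0.138, 0.99, -0.0, 0.0]
force: [0.0, -0.6, -0.1]
finger_gap: 0.997
```

Call:
{"method": "servo_tool", "body": {
  "increments": [
    {"yaw": 0,"travel": [-1.5,-43,0],"hand": 0},
    {"yaw": 0,"travel": [-1.5,-43,0],"hand": 0},
    {"yaw": 0,"travel": [-1.5,-43,0],"hand": 0},
    {"yaw": 0,"travel": [-1.5,-43,0],"hand": 0},
    {"yaw": 0,"travel": [-1.5,-43,0],"hand": 0},
    {"yaw": 0,"travel": [-1.5,-43,0],"hand": 0},
    {"yaw": 0,"travel": [-1.5,-43,0],"hand": 0},
    {"yaw": 0,"travel": [-1.5,-43,0],"hand": 0},
    {"yaw": 0,"travel": [-1.5,-43,0],"hand": 0},
    {"yaw": 0,"travel": [-1.5,-43,0],"hand": 0},
    {"yaw": 0,"travel": [-1.5,-43,0],"hand": 0},
    {"yaw": 0,"travel": [-1.5,-43,0],"hand": 0},
    {"yaw": 0,"travel": [-1.5,-43,0],"hand": 0},
    {"yaw": 0,"travel": [-1.5,-43,0],"hand": 0},
    {"yaw": 0,"travel": [-1.5,-43,0],"hand": 0},
    {"yaw": 0,"travel": [-1.5,-43,0],"hand": 0},
    {"yaw": 0,"travel": [-1.5,-43,0],"hand": 0},
    {"yaw": 0,"travel": [-1.5,-43,0],"hand": 0},
    {"yaw": 0,"travel": [-1.5,-43,0],"hand": 0},
    {"yaw": 0,"travel": [-1.5,-40,0],"hand": 0}
  ]
}}

```text
t: 3.05
tcp_pos: [0.544, -0.259, 0.2314]
tool_rot: [-0.136, 0.991, -0.0, 0.0]
force: [0.8, 0.7, -0.6]
finger_gap: 1.008
```

Call:
{"method": "servo_tool", "body": {
  "increments": [
    {"yaw": 0,"travel": [0,0,0],"hand": 0},
    {"yaw": 0,"travel": [0,0,0],"hand": 0},
    {"yaw": 0,"travel": [0,0,0],"hand": 0}
  ]
}}

```text
t: 3.35
tcp_pos: [0.5429, -0.2557, 0.231]
tool_rot: [-0.138, 0.99, 0.001, -0.001]
force: [-0.7, -0.0, -0.1]
finger_gap: 1.005
```

```bash
python3 - <<'E'
from h import *
go(.5455,-.2575,.15)
d=manip.snapshot("wrist"); cv2.imwrite("pics/w2.png",d["pixels"])
print(proj(d,[[.5455,-.2575,.105]]), d["t"],ray(d,(256,192))[0])
E
```

```text
t 3.35 tcp [ 0.5429 -0.2557  0.231 ] yhead 105.87 z [-0.001  0.001 -1.   ] F [-0.7 -0.  -0.1] gap 85.4
tool mm [-2.1 -2.6 81. ]
[[253.86628056 186.72116697]] [ 0.39473057 -0.47033863  0.24595052] [ 0.47081917 -0.27700052  0.37299105]
```

View pics/w2.png

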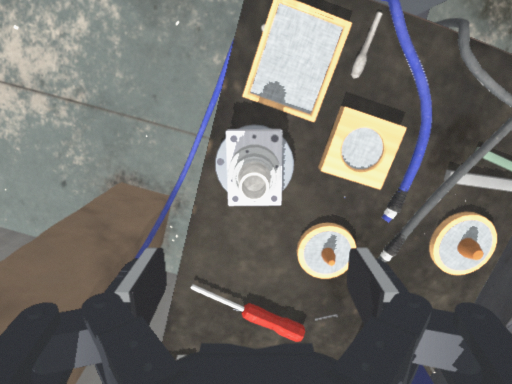

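The wrist view shows the whole site: core rim near (254,184), plate square to the view, round nest (362,149), thin post (330,256), thick post (470,249) and plate nest (298,58). I'll zoom in to measure.

```bash
python3 - <<'E'
from h import *
d=manip.snapshot("wrist"); crop(d,"pics/w2st.png",210,115,300,215,6); crop(d,"pics/w2n.png",235,0,415,200,4)
crop(d,"pics/w2p.png",290,205,510,290,3)
E
```

```text
(no output)
```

View pics/w2st.png

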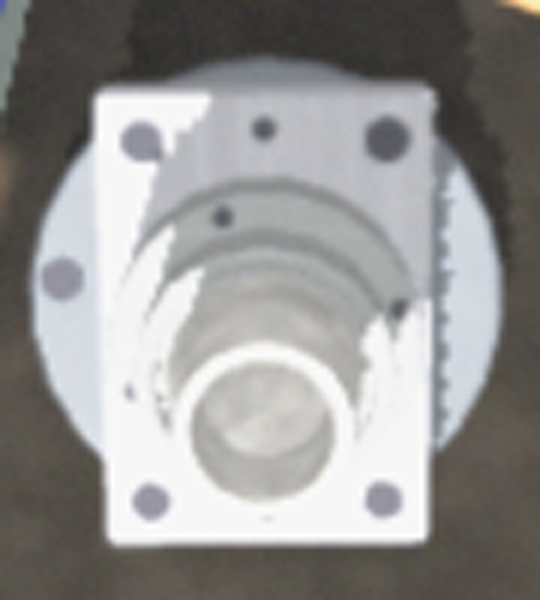

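View pics/w2n.png

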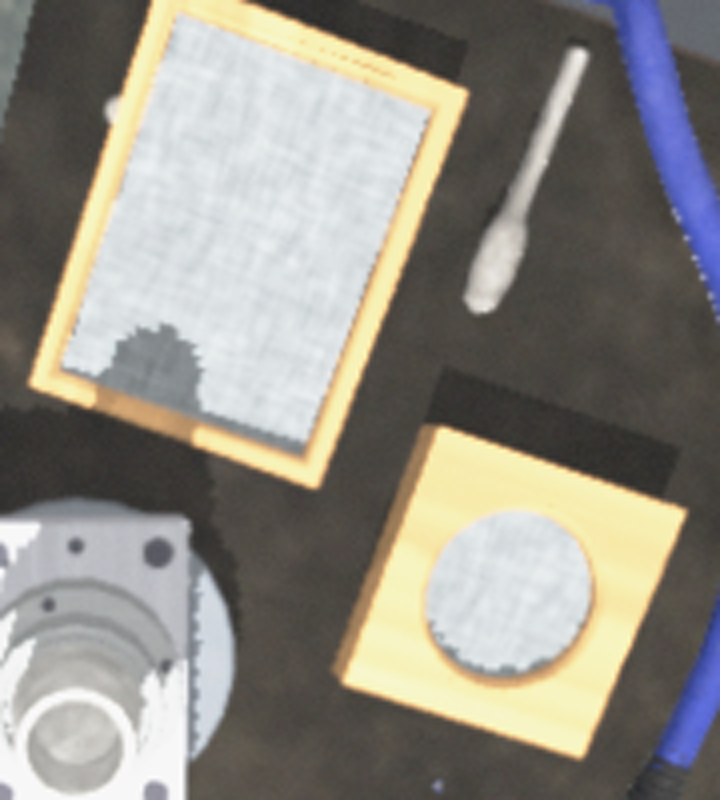

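View pics/w2p.png

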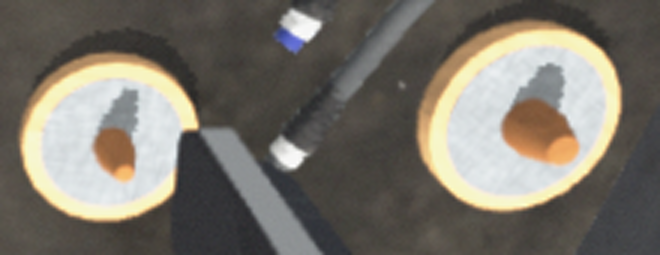

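```bash
python3 - <<'E'
from h import *
d=manip.snapshot("wrist")
A=lambda u,v:((u+.5)/6-.5+210,(v+.5)/6-.5+115)
B=lambda u,v:((u+.5)/4-.5+235,(v+.5)/4-.5+0)
C=lambda u,v:((u+.5)/3-.5+290,(v+.5)/3-.5+205)
# rim edges l,r,top,bottom
e=[onplane(d,A(*p),.105) for p in [(171,430),(356,430),(264,338),(264,516)]]
print("core rim",np.array(e).round(4), np.mean(e,0).round(4), np.linalg.norm(e[0]-e[1]),np.linalg.norm(e[2]-e[3]))
P=np.array([onplane(d,A(*c),.034) for c in [(94,87),(435,87),(429,544),(107,544)]])
print("plate",P.round(4),P.mean(0).round(4),np.linalg.norm(P-np.roll(P,-1,0),axis=1).round(4))
for a,b in((0,3),(1,2)): v=P[b]-P[a];print(np.degrees(np.arctan2(v[1],v[0])))
e=[onplane(d,A(*p),.014) for p in [(30,290),(503,290)]];print("base",np.mean(e,0),np.linalg.norm(e[0]-e[1]))
# recess of core
e=[onplane(d,B(*p),.018) for p in [(425,597),(596,597),(512,509),(508,684)]]
print("core seat",np.mean(e,0).round(4),np.linalg.norm(e[0]-e[1]),np.linalg.norm(e[2]-e[3]))
P=np.array([onplane(d,B(*c),.018) for c in [(437,425),(688,511),(583,758),(342,685)]]);print("block",P.mean(0).round(4))
P=np.array([onplane(d,B(*c),.018) for c in [(468,93),(317,488),(32,385)]]);print("plate block",P.round(4),(P[0]+P[2])/2)
for a,b in((0,1),): v=P[a]-P[b];print(np.degrees(np.arctan2(v[1],v[0])),np.linalg.norm(v))
P=np.array([onplane(d,B(*c),.018) for c in [(433,108),(305,445),(63,370),(178,15)]]);
print("thin tip",onplane(d,C(124,174),.038),"thick tip",onplane(d,C(565,150),.038))
E
```

```text
core rim [[ 0.5493 -0.2708  0.105 ]
 [ 0.5418 -0.2445  0.105 ]
 [ 0.5321 -0.2614  0.105 ]
 [ 0.5584 -0.2539  0.105 ]] [ 0.5454 -0.2576  0.105 ] 0.027334504828299962 0.027334727139466893
plate [[ 0.5126 -0.2988  0.034 ]
 [ 0.496  -0.2406  0.034 ]
 [ 0.5783 -0.2161  0.034 ]
 [ 0.5952 -0.2751  0.034 ]] [ 0.5455 -0.2577  0.034 ] [0.0605 0.0859 0.0613 0.0859]
16.022403748286106
16.552953456560374
base [ 0.5435352  -0.25832345  0.014     ] 0.09164297388233271
core seat [ 0.4929 -0.1441  0.018 ] 0.04964117482876372 0.05045051513145702
block [ 0.4929 -0.1432  0.018 ]
plate block [[ 0.3721 -0.2018  0.018 ]
 [ 0.4795 -0.2074  0.018 ]
 [ 0.4748 -0.2907  0.018 ]] [ 0.42342975 -0.24624268  0.018     ]
177.02858766551034 0.10754405362204433
thin tip [ 0.63067287 -0.13686509  0.038     ] thick tip [0.57223727 0.03843806 0.038     ]
```

Call:
{"method": "servo_tool", "body": {
  "increments": [
    {"yaw": 0,"travel": [-2,-2.5,0],"hand": 0},
    {"yaw": 0,"travel": [0,0,25],"hand": 0},
    {"yaw": 0,"travel": [0,0,30],"hand": 0},
    {"yaw": 0,"travel": [0,0,30],"hand": 0},
    {"yaw": 0,"travel": [0,0,25],"hand": 0},
    {"yaw": 0,"travel": [0,0,15],"hand": 0},
    {"yaw": 0,"travel": [0,0,5],"hand": 0},
    {"yaw": 0,"travel": [0,0,0],"hand": 0},
    {"yaw": 0,"travel": [0,0,0],"hand": 0}
  ]
}}

```text
t: 4.4
tcp_pos: [0.5469, -0.259, 0.1022]
tool_rot: [-0.139, 0.99, -0.001, 0.001]
force: [0.0, -0.3, 0.4]
finger_gap: 1.0
```

```bash
python3 - <<'E'
from h import *
go(.5454,-.2576,.081)
d=manip.snapshot("wrist"); cv2.imwrite("pics/w3.png",d["pixels"])
E
```

```text
t 4.4 tcp [ 0.5469 -0.259   0.1022] yhead 105.94 z [ 0.002 -0.001 -1.   ] F [ 0.  -0.3  0.4] gap 85.0
tool mm [ 1.1  1.8 21.2]
```

View pics/w3.png

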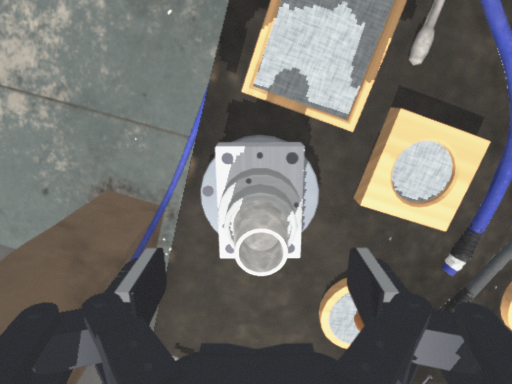

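Call:
{"method": "servo_tool", "body": {
  "increments": [
    {"yaw": 0,"travel": [1,1.5,5],"hand": 0},
    {"yaw": 0,"travel": [0,0,8],"hand": 0},
    {"yaw": 0,"travel": [0,0,8],"hand": 0},
    {"yaw": 0,"travel": [0,0,0],"hand": 0.3},
    {"yaw": 0,"travel": [0,0,0],"hand": 0.5},
    {"yaw": 0,"travel": [0,0,0],"hand": 0.6},
    {"yaw": 0,"travel": [0,0,0],"hand": 0.75},
    {"yaw": 0,"travel": [0,0,0],"hand": 0.8},
    {"yaw": 0,"travel": [0,0,0],"hand": 0.8},
    {"yaw": 0,"travel": [0,0,0],"hand": 0.8}
  ],
  "newtons": 35
}}

```text
t: 5.45
tcp_pos: [0.545, -0.2578, 0.0806]
tool_rot: [-0.139, 0.99, -0.0, 0.0]
force: [-0.6, -0.8, 0.7]
finger_gap: 0.331
```

```bash
python3 - <<'E'
from h import *
st()
d=manip.snapshot("wrist"); cv2.imwrite("pics/w4.png",d["pixels"])
E
```

```text
t 5.45 tcp [ 0.545  -0.2578  0.0806] yhead 105.92 z [ 0.001 -0.    -1.   ] F [-0.6 -0.8  0.7] gap 28.1
```

View pics/w4.png

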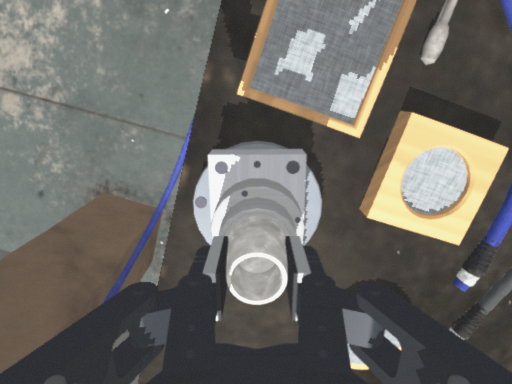

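The core is held by its upper half between the pads (rim at (257,279)), with little side force. Next I lift it.

Call:
{"method": "servo_tool", "body": {
  "increments": [
    {"yaw": 0,"travel": [0,0,-5],"hand": 0.8},
    {"yaw": 0,"travel": [0,0,-10],"hand": 0.8},
    {"yaw": 0,"travel": [0,0,-15],"hand": 0.8},
    {"yaw": 0,"travel": [0,0,-15],"hand": 0.8},
    {"yaw": 0,"travel": [0,0,-15],"hand": 0.8},
    {"yaw": 0,"travel": [0,0,-5],"hand": 0.8},
    {"yaw": 0,"travel": [0,0,0],"hand": 0.8},
    {"yaw": 0,"travel": [1.2,8,0],"hand": 0.8},
    {"yaw": 0,"travel": [3,18.6,0],"hand": 0.8},
    {"yaw": 0,"travel": [3,20,0],"hand": 0.8},
    {"yaw": 0,"travel": [3,20,0],"hand": 0.8},
    {"yaw": 0,"travel": [3,20,0],"hand": 0.8},
    {"yaw": 0,"travel": [3,20,0],"hand": 0.8},
    {"yaw": 0,"travel": [3,17,0],"hand": 0.8},
    {"yaw": 0,"travel": [0,0,0],"hand": 0.8},
    {"yaw": 0,"travel": [0,0,0],"hand": 0.8},
    {"yaw": 0,"travel": [0,0,0],"hand": 0.8}
  ]
}}

```text
t: 7.2
tcp_pos: [0.4933, -0.1449, 0.1454]
tool_rot: [-0.138, 0.99, -0.001, 0.001]
force: [-0.9, 0.1, -0.4]
finger_gap: 0.332
```

```bash
python3 - <<'E'
from h import *
go(.493,-.144,.022)
d=manip.snapshot("wrist"); cv2.imwrite("pics/w5.png",d["pixels"])
print(proj(d,[[.493,-.144,.018]]))
E
```

```text
t 7.2 tcp [ 0.4933 -0.1449  0.1454] yhead 105.91 z [ 0.001 -0.001 -1.   ] F [-0.9  0.1 -0.4] gap 28.3
tool mm [  0.2   1.2 123.4]
[[258.17964441 183.80117854]]
```

View pics/w5.png

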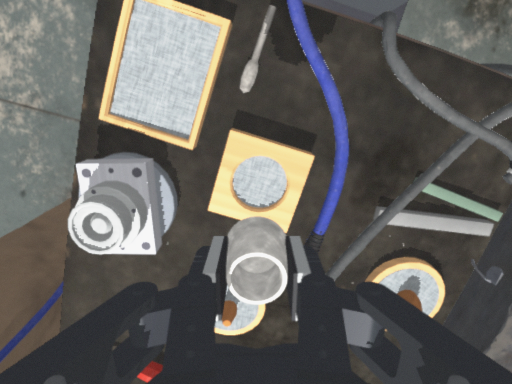

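The core came up cleanly, upright in the jaws, and the nest recess is at (260,181) where it should be. Lowering now.

Call:
{"method": "servo_tool", "body": {
  "increments": [
    {"yaw": 0,"travel": [0,1,10],"hand": 0.8},
    {"yaw": 0,"travel": [0,0,20],"hand": 0.8},
    {"yaw": 0,"travel": [0,0,25],"hand": 0.8},
    {"yaw": 0,"travel": [0,0,25],"hand": 0.8},
    {"yaw": 0,"travel": [0,0,20],"hand": 0.8},
    {"yaw": 0,"travel": [0,0,12],"hand": 0.8},
    {"yaw": 0,"travel": [0,0,6],"hand": 0.8},
    {"yaw": 0,"travel": [0,0,2],"hand": 0.8},
    {"yaw": 0,"travel": [0,0,1],"hand": 0.8},
    {"yaw": 0,"travel": [0,0,1],"hand": 0.8},
    {"yaw": 0,"travel": [0,0,1],"hand": 0.8},
    {"yaw": 0,"travel": [0,0,0],"hand": 0.8}
  ]
}}

```text
t: 8.45
tcp_pos: [0.4926, -0.1433, 0.0229]
tool_rot: [-0.139, 0.99, -0.0, 0.001]
force: [-0.0, -0.3, 1.5]
finger_gap: 0.331
```

```bash
python3 - <<'E'
from h import *
go(.493,-.144,.022)
d=manip.snapshot("wrist"); cv2.imwrite("pics/w6.png",d["pixels"])
E
```

```text
t 8.45 tcp [ 0.4926 -0.1433  0.0229] yhead 105.93 z [ 0.001 -0.001 -1.   ] F [-0.  -0.3  1.5] gap 28.1
tool mm [-0.2 -0.8  0.9]
```

View pics/w6.png

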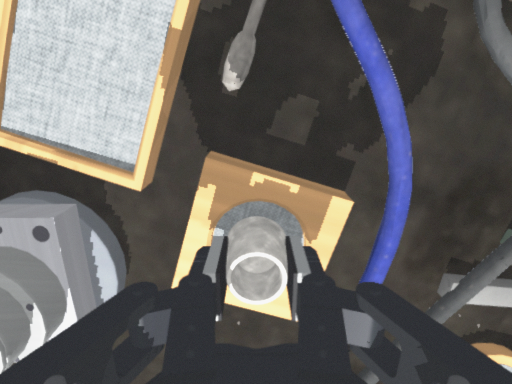

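Call:
{"method": "servo_tool", "body": {
  "increments": [
    {"yaw": 0,"travel": [0,0,0.5],"hand": 0.8},
    {"yaw": 0,"travel": [0,0,0.5],"hand": 0.8},
    {"yaw": 0,"travel": [0,0,0],"hand": 0.8}
  ]
}}

```text
t: 8.8
tcp_pos: [0.4926, -0.1433, 0.0228]
tool_rot: [-0.139, 0.99, -0.001, 0.001]
force: [-1.3, 0.8, 10.2]
finger_gap: 0.323
```

Call:
{"method": "servo_tool", "body": {
  "increments": [
    {"yaw": 0,"travel": [0,0,-0.5],"hand": 0.7},
    {"yaw": 0,"travel": [0,0,0],"hand": 0.6},
    {"yaw": 0,"travel": [0,0,0],"hand": 0.5},
    {"yaw": 0,"travel": [0,0,0],"hand": 0.3},
    {"yaw": 0,"travel": [0,0,0],"hand": 0},
    {"yaw": 0,"travel": [0,0,0],"hand": 0},
    {"yaw": 0,"travel": [0,0,-5],"hand": 0},
    {"yaw": 0,"travel": [0,0,-15],"hand": 0},
    {"yaw": 0,"travel": [0,0,-30],"hand": 0},
    {"yaw": 0,"travel": [0,0,-35],"hand": 0},
    {"yaw": 0,"travel": [0,0,-25],"hand": 0},
    {"yaw": 0,"travel": [-3,-20,0],"hand": 0},
    {"yaw": 0,"travel": [-4,-25,0],"hand": 0},
    {"yaw": 0,"travel": [-5,-30,0],"hand": 0},
    {"yaw": 0,"travel": [-4.4,-29.4,0],"hand": 0},
    {"yaw": 0,"travel": [-3,-20,0],"hand": 0},
    {"yaw": 0,"travel": [0,0,0],"hand": 0},
    {"yaw": 0,"travel": [0,0,0],"hand": 0},
    {"yaw": 0,"travel": [0,0,0],"hand": 0}
  ]
}}

```text
t: 10.7
tcp_pos: [0.5439, -0.2558, 0.1316]
tool_rot: [-0.139, 0.99, 0.001, -0.001]
force: [0.6, 0.4, 0.5]
finger_gap: 0.999
```

```bash
python3 - <<'E'
from h import *
go(.5454,-.2576,.058)
d=manip.snapshot("wrist"); cv2.imwrite("pics/w7.png",d["pixels"])
e=manip.snapshot("scene"); crop(e,"pics/s7.png",190,160,370,330,4)
E
```

```text
t 10.7 tcp [ 0.5439 -0.2558  0.1316] yhead 105.96 z [-0.002  0.002 -1.   ] F [0.6 0.4 0.5] gap 84.9
tool mm [-1.1 -2.3 73.6]
```

View pics/w7.png

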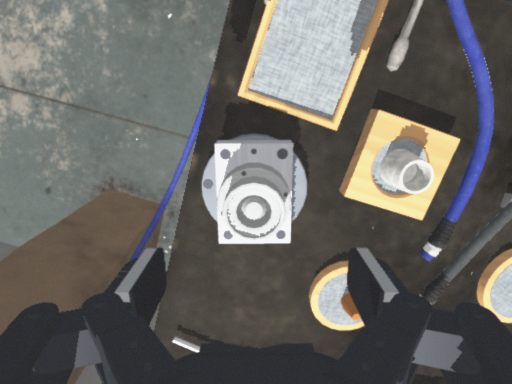

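View pics/s7.png

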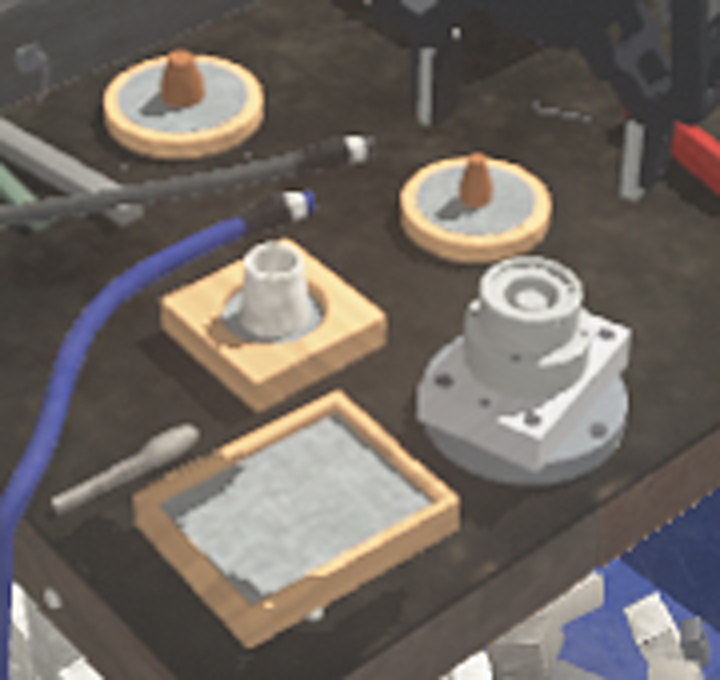

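The core stands upright in its recess and the narrow ring is now on top, at (254,211). I'll measure it.

Call:
{"method": "servo_tool", "body": {
  "increments": [
    {"yaw": 0,"travel": [0,0,0],"hand": 0},
    {"yaw": 0,"travel": [0,0,0],"hand": 0}
  ]
}}

```text
t: 11.0
tcp_pos: [0.5448, -0.2567, 0.1319]
tool_rot: [-0.139, 0.99, 0.0, -0.0]
force: [0.3, 0.5, 0.2]
finger_gap: 1.002
```

```bash
python3 - <<'E'
from h import *
go(.5454,-.2576,.056)
d=manip.snapshot("wrist"); go(.5454,-.2576,.056)
d=manip.snapshot("wrist");crop(d,"pics/w8.png",205,165,305,255,6)
print(proj(d,circ((.5454,-.2576,.074),.022,4)).round(1),proj(d,[.5454,-.2576,.074]),((proj(d,circ((.5454,-.2576,.074),.022,4))-[204.5,164.5])*6).round())
E
```

```text
t 11.0 tcp [ 0.5448 -0.2567  0.1319] yhead 105.96 z [-0.  0. -1.] F [0.3 0.5 0.2] gap 85.2
tool mm [-0.3 -1.  75.9]
t 11.05 tcp [ 0.5449 -0.2569  0.1319] yhead 105.96 z [-0.  0. -1.] F [ 0.4 -0.2  0. ] gap 85.0
tool mm [-0.3 -0.8 75.9]
[[247.2 240.4]
 [286.8 220.3]
 [265.1 181.9]
 [224.4 203.6]] [[255.86883206 212.03439041]] [[256. 455.]
 [494. 335.]
 [363. 104.]
 [119. 234.]]
```

View pics/w8.png

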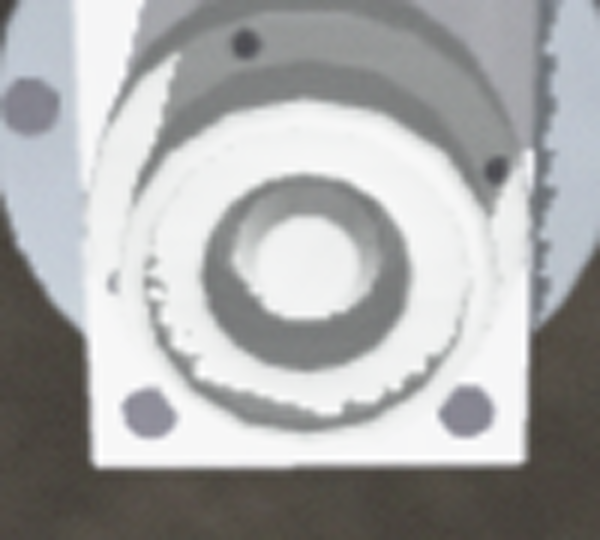

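Call:
{"method": "servo_tool", "body": {
  "increments": [
    {"yaw": 0,"travel": [0,-0.8,15],"hand": 0},
    {"yaw": 0,"travel": [0,0,25],"hand": 0},
    {"yaw": 0,"travel": [0,0,20],"hand": 0},
    {"yaw": 0,"travel": [0,0,11],"hand": 0},
    {"yaw": 0,"travel": [0,0,5],"hand": 0},
    {"yaw": 0,"travel": [0,0,0],"hand": 0},
    {"yaw": 0,"travel": [0,0,0],"hand": 0.2},
    {"yaw": 0,"travel": [0,0,0],"hand": 0.4},
    {"yaw": 0,"travel": [0,0,0],"hand": 0.5},
    {"yaw": 0,"travel": [0,0,0],"hand": 0.6},
    {"yaw": 0,"travel": [0,0,0],"hand": 0.65},
    {"yaw": 0,"travel": [0,0,0],"hand": 0.65},
    {"yaw": 0,"travel": [0,0,0],"hand": 0.65}
  ],
  "newtons": 50
}}

```text
t: 12.4
tcp_pos: [0.5457, -0.2587, 0.0567]
tool_rot: [-0.138, 0.99, -0.001, 0.001]
force: [-0.6, -0.6, 5.5]
finger_gap: 0.498
```

```bash
python3 - <<'E'
from h import *
go(.5454,-.2576,.056)
d=manip.snapshot("wrist"); cv2.imwrite("pics/w9.png",d["pixels"])
e=manip.snapshot("scene"); crop(e,"pics/s9.png",260,160,370,300,5)
E
```

```text
t 12.4 tcp [ 0.5457 -0.2587  0.0567] yhead 105.92 z [ 0.001 -0.001 -1.   ] F [-0.6 -0.6  5.5] gap 42.3
tool mm [0.  1.2 0.7]
```

View pics/w9.png

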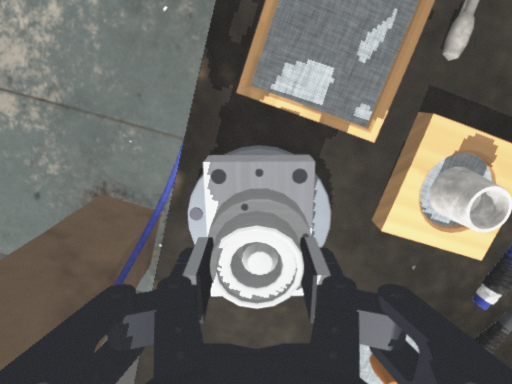

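View pics/s9.png

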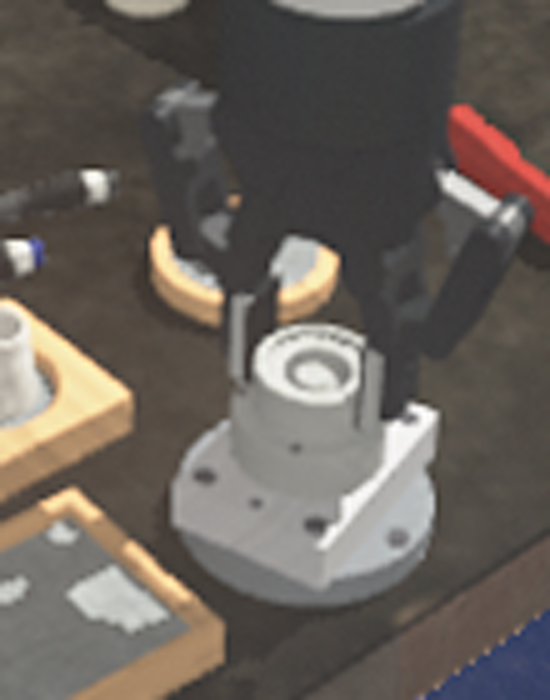

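Pads sit on both sides of the narrow ring (centre (259,262)). The 5 N upward force is probably the pads' swing pressing the ring down. I lift slowly and check.

Call:
{"method": "servo_tool", "body": {
  "increments": [
    {"yaw": 0,"travel": [0,0,-3],"hand": 0.65},
    {"yaw": 0,"travel": [0,0,-5],"hand": 0.65},
    {"yaw": 0,"travel": [0,0,-12],"hand": 0.65},
    {"yaw": 0,"travel": [0,0,-15],"hand": 0.65},
    {"yaw": 0,"travel": [0,0,-15],"hand": 0.65},
    {"yaw": 0,"travel": [0,0,-15],"hand": 0.65},
    {"yaw": 0,"travel": [0,0,0],"hand": 0.65},
    {"yaw": 0,"travel": [0,0,0],"hand": 0.65}
  ]
}}

```text
t: 13.3
tcp_pos: [0.5454, -0.2582, 0.1217]
tool_rot: [-0.139, 0.99, -0.0, 0.001]
force: [-0.8, 0.2, -1.8]
finger_gap: 0.504
```

```bash
python3 - <<'E'
from h import *
st()
d=manip.snapshot("wrist"); cv2.imwrite("pics/w10.png",d["pixels"])
e=manip.snapshot("scene"); crop(e,"pics/s10.png",260,140,370,280,5)
E
```

```text
t 13.3 tcp [ 0.5454 -0.2582  0.1217] yhead 105.93 z [ 0.001 -0.001 -1.   ] F [-0.8  0.2 -1.8] gap 42.8
```

View pics/w10.png

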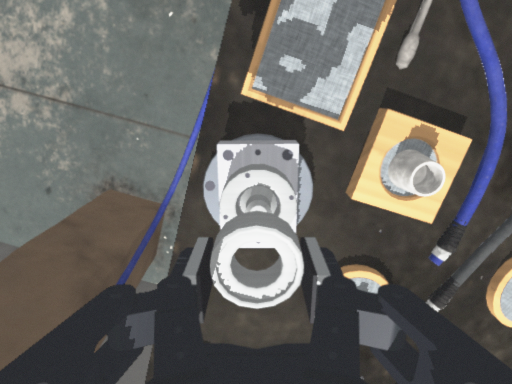

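View pics/s10.png

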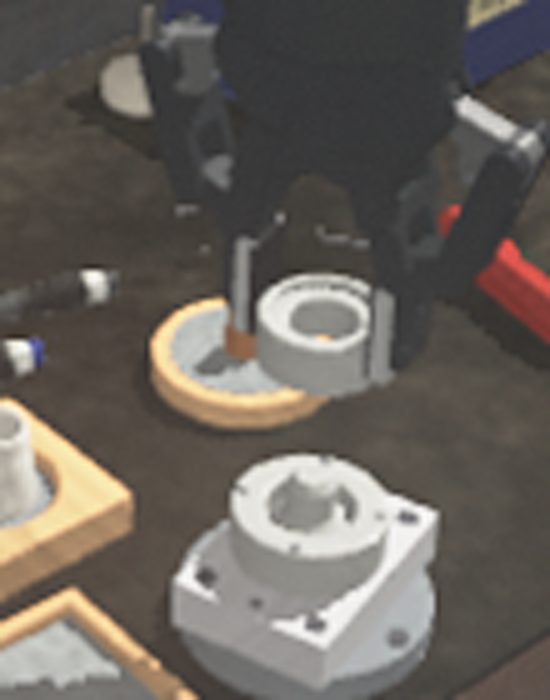

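The narrow ring hangs level in the jaws and the wide ring stayed on the stand.

Call:
{"method": "servo_tool", "body": {
  "increments": [
    {"yaw": 0,"travel": [-6,4.7,0],"hand": 0.65},
    {"yaw": 0,"travel": [-14.7,12,0],"hand": 0.65},
    {"yaw": 0,"travel": [-18,14.5,0],"hand": 0.65},
    {"yaw": 0,"travel": [-18,14.5,0],"hand": 0.65},
    {"yaw": 0,"travel": [-18,14.5,0],"hand": 0.65},
    {"yaw": 0,"travel": [-18,14.5,0],"hand": 0.65},
    {"yaw": 0,"travel": [-14,11.5,0],"hand": 0.65},
    {"yaw": 0,"travel": [-8,6.5,0],"hand": 0.65},
    {"yaw": 0,"travel": [0,0,0],"hand": 0.65},
    {"yaw": 0,"travel": [0,0,0],"hand": 0.65},
    {"yaw": 0,"travel": [0,0,0],"hand": 0.65},
    {"yaw": 0,"travel": [0,0,0],"hand": 0.65}
  ]
}}

```text
t: 14.6
tcp_pos: [0.6295, -0.1384, 0.1208]
tool_rot: [-0.138, 0.99, -0.0, -0.0]
force: [-1.1, -0.4, -1.1]
finger_gap: 0.501
```

```bash
python3 - <<'E'
from h import *
go(.6303,-.137,.014)
d=manip.snapshot("wrist"); cv2.imwrite("pics/w11.png",d["pixels"])
print(proj(d,[[.6303,-.137,.038]]))
e=manip.snapshot("scene"); crop(e,"pics/s11.png",250,120,370,260,5)
E
```

```text
t 14.6 tcp [ 0.6295 -0.1384  0.1208] yhead 105.85 z [-0. -0. -1.] F [-1.1 -0.4 -1.1] gap 42.6
tool mm [ -1.2   1.2 106.8]
[[258.54790944 201.35914364]]
```

View pics/w11.png

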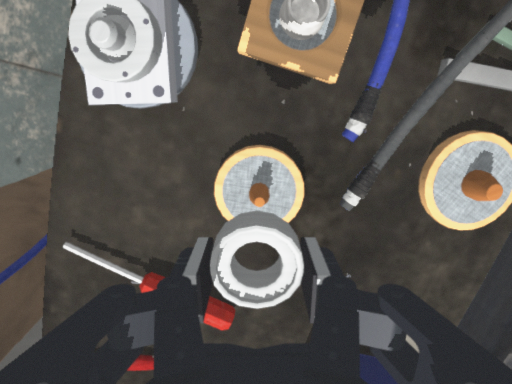

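View pics/s11.png

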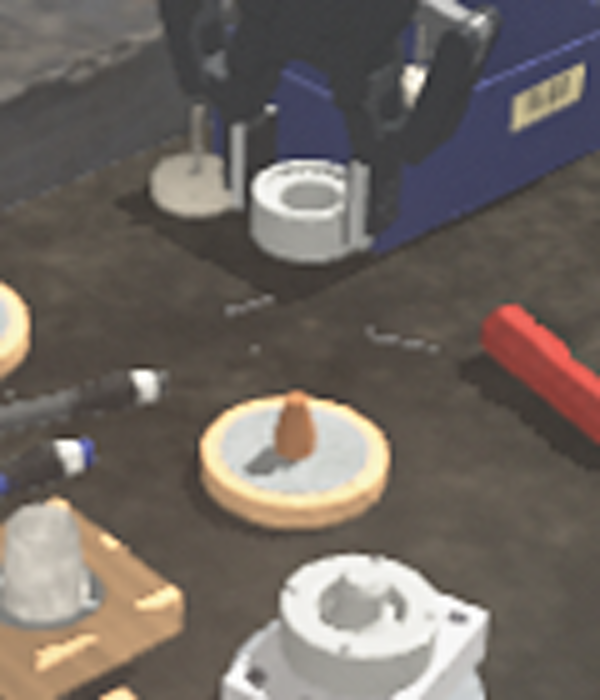

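```bash
python3 - <<'E'
from h import *
d=manip.snapshot("top")
s,R=st()
for p in [(263,102),(282,106),(296,111),(324,117)]:
    X=onplane(d,p,.015); print(p,X.round(3),"tool rel mm",(R.T@(X-[.6303,-.137,.014])*1000).round())
E
```

```text
t 14.75 tcp [ 0.6298 -0.1381  0.1209] yhead 105.87 z [-0. -0. -1.] F [-0.1 -0.1 -1.2] gap 42.5
(263, 102) [ 0.762 -0.136  0.015] tool rel mm [-127.  -35.   -1.]
(282, 106) [ 0.753 -0.185  0.015] tool rel mm [-104.  -80.   -1.]
(296, 111) [ 0.74  -0.222  0.015] tool rel mm [ -83. -112.   -1.]
(324, 117) [ 0.726 -0.295  0.015] tool rel mm [ -49. -178.   -1.]
```

The path down is clear: the screwdriver is over 100 mm off. Lowering over the thin post.

Call:
{"method": "servo_tool", "body": {
  "increments": [
    {"yaw": 0,"travel": [-0.7,0.7,10],"hand": 0.65},
    {"yaw": 0,"travel": [0,0,20],"hand": 0.65},
    {"yaw": 0,"travel": [0,0,20],"hand": 0.65},
    {"yaw": 0,"travel": [0,0,15],"hand": 0.65},
    {"yaw": 0,"travel": [0,0,10],"hand": 0.65},
    {"yaw": 0,"travel": [0,0,10],"hand": 0.65},
    {"yaw": 0,"travel": [0,0,9],"hand": 0.65},
    {"yaw": 0,"travel": [0,0,6],"hand": 0.65},
    {"yaw": 0,"travel": [0,0,3],"hand": 0.65},
    {"yaw": 0,"travel": [0,0,2],"hand": 0.65},
    {"yaw": 0,"travel": [0,0,0],"hand": 0.65}
  ]
}}

```text
t: 15.85
tcp_pos: [0.6307, -0.1367, 0.016]
tool_rot: [-0.139, 0.99, -0.0, 0.0]
force: [-0.1, 0.1, -1.6]
finger_gap: 0.503
```

```bash
python3 - <<'E'
from h import *
go(.6303,-.137,.014)
d=manip.snapshot("wrist"); cv2.imwrite("pics/w12.png",d["pixels"])
E
```

```text
t 15.85 tcp [ 0.6307 -0.1367  0.016 ] yhead 105.93 z [ 0.001 -0.    -1.   ] F [-0.1  0.1 -1.6] gap 42.7
tool mm [ 0.5 -0.2  2. ]
```

View pics/w12.png

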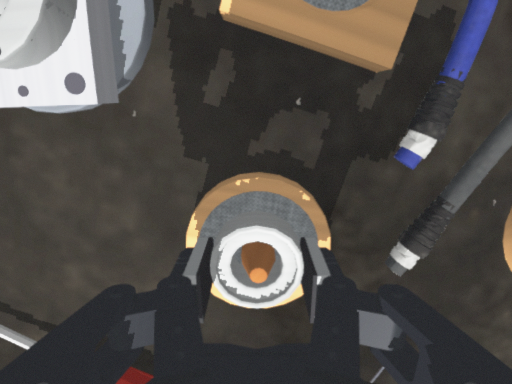

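The post tip shows inside the bore at (259,274), with about 2 mm left to go.

Call:
{"method": "servo_tool", "body": {
  "increments": [
    {"yaw": 0,"travel": [0,0,1],"hand": 0.65},
    {"yaw": 0,"travel": [0,0,0.5],"hand": 0.65},
    {"yaw": 0,"travel": [0,0,0.5],"hand": 0.65},
    {"yaw": 0,"travel": [0,0,0.5],"hand": 0.65},
    {"yaw": 0,"travel": [0,0,0],"hand": 0.65}
  ]
}}

```text
t: 16.4
tcp_pos: [0.631, -0.1368, 0.0154]
tool_rot: [-0.139, 0.99, -0.0, 0.001]
force: [-1.9, 0.3, 8.8]
finger_gap: 0.502
```

Call:
{"method": "servo_tool", "body": {
  "increments": [
    {"yaw": 0,"travel": [0,0,-0.5],"hand": 0.5},
    {"yaw": 0,"travel": [0,0,0],"hand": 0.4},
    {"yaw": 0,"travel": [0,0,0],"hand": 0.2},
    {"yaw": 0,"travel": [0,0,0],"hand": 0},
    {"yaw": 0,"travel": [0,0,0],"hand": 0},
    {"yaw": 0,"travel": [0,0,-5],"hand": 0},
    {"yaw": 0,"travel": [0,0,-20],"hand": 0},
    {"yaw": 0,"travel": [0,0,-35],"hand": 0},
    {"yaw": 0,"travel": [0,0,-30],"hand": 0},
    {"yaw": 0,"travel": [0,0,-10],"hand": 0},
    {"yaw": 0,"travel": [8,-6.8,0],"hand": 0},
    {"yaw": 0,"travel": [22,-18,0],"hand": 0},
    {"yaw": 0,"travel": [30,-24,0],"hand": 0},
    {"yaw": 0,"travel": [30,-24,0],"hand": 0},
    {"yaw": 0,"travel": [18,-14,0],"hand": 0},
    {"yaw": 0,"travel": [7.4,-6,0],"hand": 0},
    {"yaw": 0,"travel": [0,0,0],"hand": 0},
    {"yaw": 0,"travel": [0,0,0],"hand": 0},
    {"yaw": 0,"travel": [0,0,0],"hand": 0},
    {"yaw": 0,"travel": [0,0,0],"hand": 0}
  ]
}}

```text
t: 18.4
tcp_pos: [0.5456, -0.2564, 0.1137]
tool_rot: [-0.139, 0.99, 0.0, 0.0]
force: [0.3, 0.4, 0.1]
finger_gap: 1.002
```

```bash
python3 - <<'E'
from h import *
go(.5454,-.2576,.037)
d=manip.snapshot("wrist"); cv2.imwrite("pics/w13.png",d["pixels"])
print(proj(d,[.5454,-.2576,.054]))
e=manip.snapshot("scene"); crop(e,"pics/s13.png",190,160,370,330,4)
E
```

```text
t 18.4 tcp [ 0.5456 -0.2564  0.1137] yhead 106.03 z [ 0.  0. -1.] F [0.3 0.4 0.1] gap 85.2
tool mm [ 0.5 -1.1 76.7]
[[255.47465632 209.98433592]]
```

View pics/w13.png

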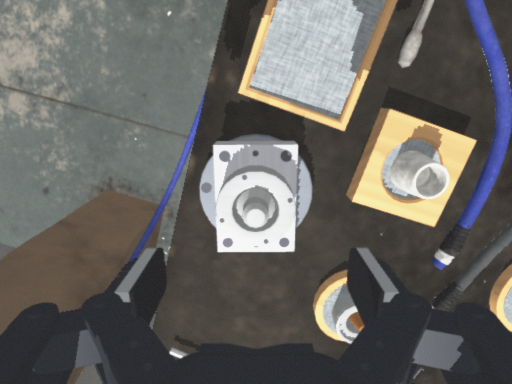

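View pics/s13.png

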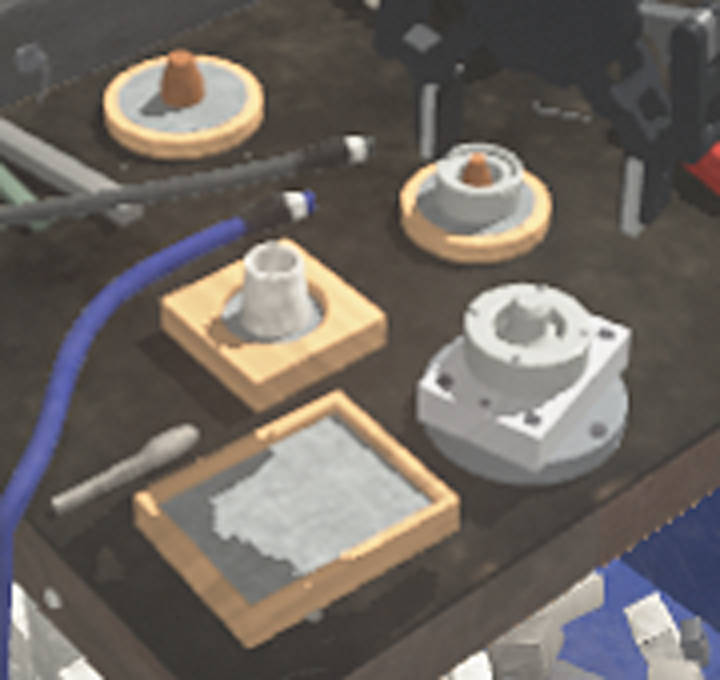

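The narrow ring is flat over the thin post. The wide ring is on top at (256,207), 3 px from the prediction.

Call:
{"method": "servo_tool", "body": {
  "increments": [
    {"yaw": 0,"travel": [0,-0.6,15],"hand": 0},
    {"yaw": 0,"travel": [0,0,25],"hand": 0},
    {"yaw": 0,"travel": [0,0,20],"hand": 0},
    {"yaw": 0,"travel": [0,0,11],"hand": 0},
    {"yaw": 0,"travel": [0,0,5],"hand": 0},
    {"yaw": 0,"travel": [0,0,0],"hand": 0},
    {"yaw": 0,"travel": [0,0,0],"hand": 0.15},
    {"yaw": 0,"travel": [0,0,0],"hand": 0.3},
    {"yaw": 0,"travel": [0,0,0],"hand": 0.4},
    {"yaw": 0,"travel": [0,0,0],"hand": 0.5},
    {"yaw": 0,"travel": [0,0,0],"hand": 0.5},
    {"yaw": 0,"travel": [0,0,0],"hand": 0.5}
  ],
  "newtons": 65
}}

```text
t: 19.7
tcp_pos: [0.546, -0.2591, 0.0391]
tool_rot: [-0.139, 0.99, -0.001, 0.001]
force: [-0.8, -1.0, 5.4]
finger_gap: 0.633
```

Call:
{"method": "servo_tool", "body": {
  "increments": [
    {"yaw": 0,"travel": [0,0,-3],"hand": 0.5},
    {"yaw": 0,"travel": [0,0,0],"hand": 0.5}
  ]
}}

```text
t: 19.9
tcp_pos: [0.5449, -0.2577, 0.0407]
tool_rot: [-0.138, 0.99, 0.0, -0.0]
force: [-0.3, 0.3, -2.1]
finger_gap: 0.634
```

```bash
python3 - <<'E'
from h import *
st()
d=manip.snapshot("wrist"); cv2.imwrite("pics/w14.png",d["pixels"])
E
```

```text
t 19.9 tcp [ 0.5449 -0.2577  0.0407] yhead 105.91 z [-0.001  0.001 -1.   ] F [-0.3  0.3 -2.1] gap 53.9
```

View pics/w14.png

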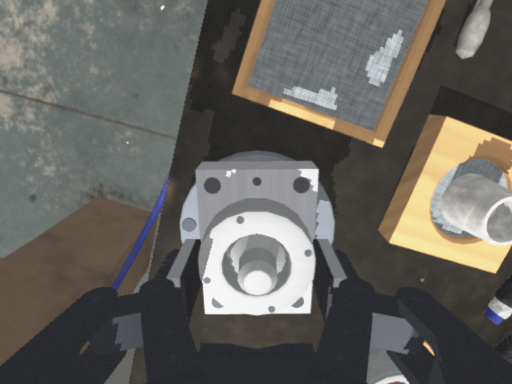

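Call:
{"method": "servo_tool", "body": {
  "increments": [
    {"yaw": 0,"travel": [0,0,-8],"hand": 0.5},
    {"yaw": 0,"travel": [0,0,-15],"hand": 0.5},
    {"yaw": 0,"travel": [0,0,-15],"hand": 0.5},
    {"yaw": 0,"travel": [0,0,-14],"hand": 0.5},
    {"yaw": 0,"travel": [0,0,-10],"hand": 0.5},
    {"yaw": 0,"travel": [0,0,0],"hand": 0.5},
    {"yaw": 0,"travel": [-4,10,0],"hand": 0.5},
    {"yaw": 0,"travel": [-8,20,0],"hand": 0.5},
    {"yaw": 0,"travel": [-11.5,30,0],"hand": 0.5},
    {"yaw": 0,"travel": [-11.5,30,0],"hand": 0.5},
    {"yaw": 0,"travel": [-11.5,30,0],"hand": 0.5},
    {"yaw": 0,"travel": [-11.5,30,0],"hand": 0.5},
    {"yaw": 0,"travel": [-11.5,30,0],"hand": 0.5},
    {"yaw": 0,"travel": [-11.5,30,0],"hand": 0.5},
    {"yaw": 0,"travel": [-11.5,30,0],"hand": 0.5},
    {"yaw": 0,"travel": [-9,24,0],"hand": 0.5},
    {"yaw": 0,"travel": [-5.1,12.5,0],"hand": 0.5},
    {"yaw": 0,"travel": [0,0,0],"hand": 0.5},
    {"yaw": 0,"travel": [0,0,0],"hand": 0.5},
    {"yaw": 0,"travel": [0,0,0],"hand": 0.5}
  ]
}}

```text
t: 21.95
tcp_pos: [0.5718, 0.0358, 0.1027]
tool_rot: [-0.138, 0.99, -0.0, -0.0]
force: [-0.3, -0.3, -3.3]
finger_gap: 0.633
```

Call:
{"method": "servo_tool", "body": {
  "increments": [
    {"yaw": 0,"travel": [0,0,0],"hand": 0.5},
    {"yaw": 0,"travel": [0,0,0],"hand": 0.5}
  ]
}}

```text
t: 22.15
tcp_pos: [0.5718, 0.036, 0.1028]
tool_rot: [-0.138, 0.99, -0.0, -0.0]
force: [-0.2, -0.6, -1.9]
finger_gap: 0.631
```

```bash
python3 - <<'E'
from h import *
go(.572,.0375,.015)
d=manip.snapshot("wrist"); cv2.imwrite("pics/w15.png",d["pixels"])
print(proj(d,[[.572,.0375,.038]]))
e=manip.snapshot("scene"); crop(e,"pics/s15.png",170,110,370,260,4)
E
```

```text
t 22.15 tcp [0.5718 0.036  0.1028] yhead 105.83 z [-0. -0. -1.] F [-0.2 -0.6 -1.9] gap 53.6
tool mm [-0.6  1.4 87.8]
[[259.11158049 208.88570211]]
```

View pics/w15.png

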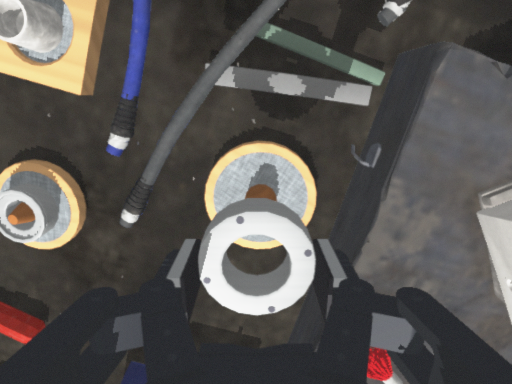

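View pics/s15.png

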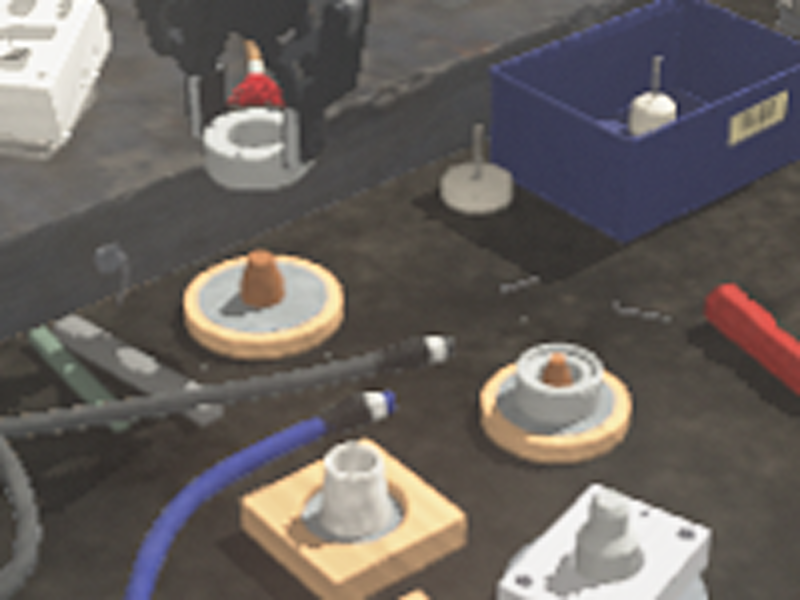

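```bash
python3 - <<'E'
from h import *
t=manip.snapshot("top");e=manip.snapshot("scene");w=manip.snapshot("wrist")
cv2.imwrite("pics/top15.png",cv2.resize(t["pixels"][90:260,100:300],None,fx=4,fy=4,interpolation=cv2.INTER_CUBIC))
cv2.imwrite("pics/s15b.png",cv2.resize(e["pixels"][50:250,60:260],None,fx=3.5,fy=3.5,interpolation=cv2.INTER_CUBIC))
for p in [(445,45),(300,345),(385,60),(295,340)]: print(p,[onplane(w,p,z).round(3) for z in (0,.05)])
E
```

```text
(445, 45) [array([0.425, 0.139, 0.   ]), array([0.44 , 0.114, 0.05 ])]
(300, 345) [array([0.711, 0.12 , 0.   ]), array([0.667, 0.099, 0.05 ])]
(385, 60) [array([ 0.448,  0.099, -0.   ]), array([0.459, 0.082, 0.05 ])]
(295, 340) [array([0.706, 0.113, 0.   ]), array([0.664, 0.093, 0.05 ])]
```

View pics/top15.png

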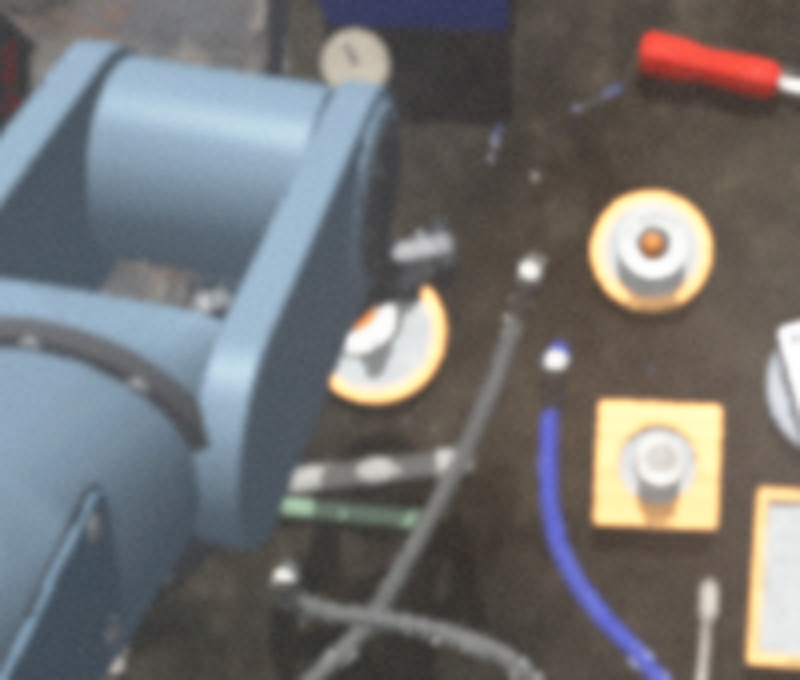

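View pics/s15b.png

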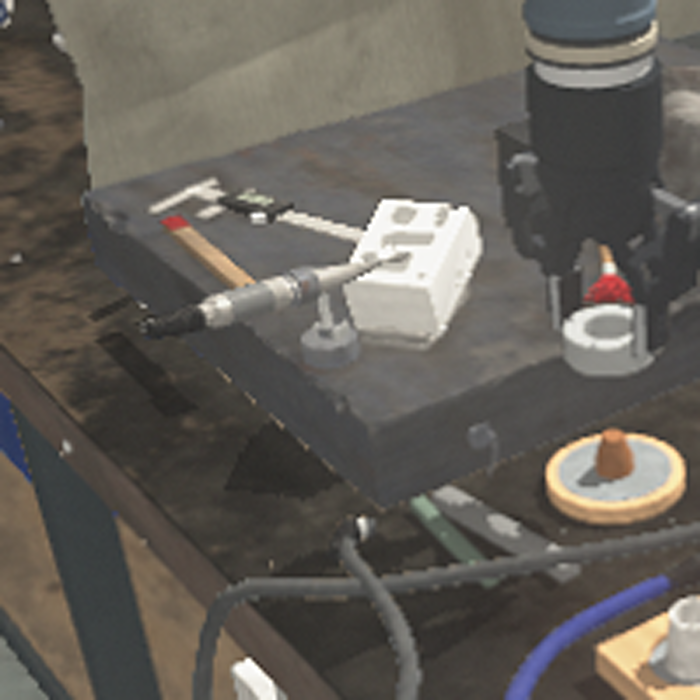

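```bash
python3 - <<'E'
from h import *
t=manip.snapshot("top");e=manip.snapshot("scene");w=manip.snapshot("wrist")
F=lambda u,v:(60+(u+.5)/3.5-.5,50+(v+.5)/3.5-.5)
print("bottom corner z0",onplane(e,F(385,507),0))
c=onplane(e,F(385,507),0)
# top corner vertically above
for h in (.04,.05,.055,.06,.07,.08): print(h,onplane(e,F(373,430),h).round(3), "top-img corner",onplane(t,(168,222),h).round(3),"far",onplane(t,(171,60),h).round(3),
 "wrist corner",onplane(w,(447,44),h).round(3))
print("bottom edge wrist z0",[onplane(w,p,0).round(3) for p in [(405,48),(352,235)]])
print([onplane(e,F(*p),0).round(3) for p in [(385,507),(545,437)]])
print("knob",[onplane(w,(362,160),z).round(3) for z in (.02,.03,.04)],[onplane(e,F(478,437),z).round(3) for z in (.02,.03,.04)])
d=w; s,R=st()
for y in (.09,.1,.11): print(y,proj(w,[[.572,y,0],[.45,y,0]]).round())
E
python3 - <<'E'
import cv2
im=cv2.imread('pics/w15.png')
cv2.imwrite('pics/w15c.png',cv2.resize(im[20:320,250:480],None,fx=2.5,fy=2.5,interpolation=cv2.INTER_CUBIC)[:600])
E
```

```text
bottom corner z0 [0.44735498 0.11140958 0.        ]
0.04 [0.459 0.137 0.04 ] top-img corner [0.445 0.09  0.04 ] far [0.856 0.102 0.04 ] wrist corner [0.436 0.12  0.04 ]
0.05 [0.452 0.122 0.05 ] top-img corner [0.445 0.087 0.05 ] far [0.852 0.099 0.05 ] wrist corner [0.439 0.115 0.05 ]
0.055 [0.449 0.115 0.055] top-img corner [0.445 0.086 0.055] far [0.849 0.098 0.055] wrist corner [0.44  0.112 0.055]
0.06 [0.445 0.107 0.06 ] top-img corner [0.445 0.085 0.06 ] far [0.847 0.097 0.06 ] wrist corner [0.442 0.11  0.06 ]
0.07 [0.438 0.092 0.07 ] top-img corner [0.445 0.083 0.07 ] far [0.842 0.095 0.07 ] wrist corner [0.445 0.105 0.07 ]
0.08 [0.431 0.077 0.08 ] top-img corner [0.445 0.081 0.08 ] far [0.837 0.092 0.08 ] wrist corner [0.448 0.1   0.08 ]
bottom edge wrist z0 [array([0.436, 0.111, 0.   ]), array([0.586, 0.126, 0.   ])]
[array([0.447, 0.111, 0.   ]), array([0.571, 0.114, 0.   ])]
knob [array([0.521, 0.102, 0.02 ]), array([0.52 , 0.098, 0.03 ]), array([0.519, 0.095, 0.04 ])] [array([0.521, 0.115, 0.02 ]), array([0.513, 0.101, 0.03 ]), array([0.505, 0.087, 0.04 ])]
t 22.55 tcp [0.5718 0.037  0.1028] yhead 105.92 z [ 0. -0. -1.] F [-1.4 -0.1 -3.4] gap 53.8
0.09 [[318. 209.]
 [372.  58.]]
0.1 [[330. 212.]
 [385.  63.]]
0.11 [[341. 215.]
 [397.  67.]]
```

View pics/w15c.png

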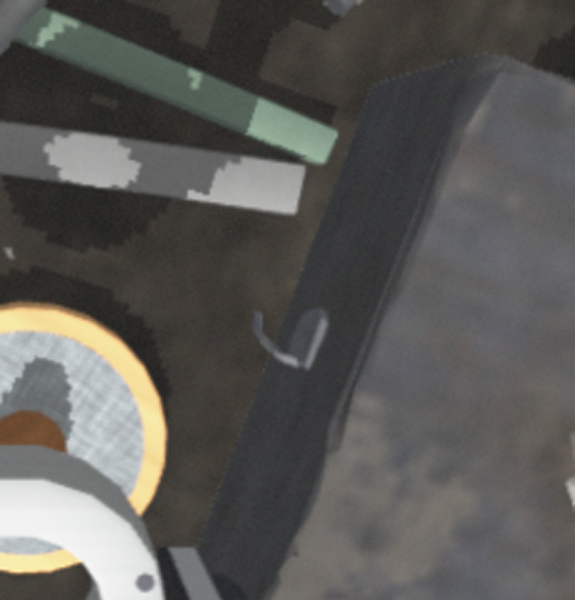

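```bash
python3 - <<'E'
from h import *
s,R=st(); print(s["q"].round(3))
for x,y,z in [(.572,.105,.0),(.5205,.1,.03)]: print((R.T@(np.array([x,y,z])-[.572,.0375,0])*1000).round())
E
```

```text
t 22.55 tcp [0.5718 0.037  0.1028] yhead 105.92 z [ 0. -0. -1.] F [-1.4 -0.1 -3.4] gap 53.8
[-0.13   0.635  1.673 -0.     0.833 -1.979]
[-19.  65.  -0.]
[ 32.  74. -30.]
```

A tall slab (top about 60 mm, face near y=0.107) is close to the thick-post nest, so opening the jaws towards it would be tight. The ring is symmetric, so I turn the jaws 90° to lie along the slab before lowering.

Call:
{"method": "servo_tool", "body": {
  "increments": [
    {"yaw": 5,"travel": [0,0,0],"hand": 0.5},
    {"yaw": 8.5,"travel": [0,0,0],"hand": 0.5},
    {"yaw": 8.5,"travel": [0,0,0],"hand": 0.5},
    {"yaw": 8.5,"travel": [0,0,0],"hand": 0.5},
    {"yaw": 8.5,"travel": [0,0,0],"hand": 0.5},
    {"yaw": 8.5,"travel": [0,0,0],"hand": 0.5},
    {"yaw": 8.5,"travel": [0,0,0],"hand": 0.5},
    {"yaw": 8.5,"travel": [0,0,0],"hand": 0.5},
    {"yaw": 8.5,"travel": [0,0,0],"hand": 0.5},
    {"yaw": 8.5,"travel": [0,0,0],"hand": 0.5},
    {"yaw": 5.5,"travel": [0,0,0],"hand": 0.5},
    {"yaw": 3,"travel": [0,0,0],"hand": 0.5},
    {"yaw": 0,"travel": [0,0,0],"hand": 0.5},
    {"yaw": 0,"travel": [0,0,0],"hand": 0.5},
    {"yaw": 0,"travel": [0,0,0],"hand": 0.5},
    {"yaw": 0,"travel": [0,0,0],"hand": 0.5}
  ]
}}

```text
t: 24.15
tcp_pos: [0.5718, 0.0371, 0.1028]
tool_rot: [0.602, 0.798, -0.0, -0.0]
force: [-0.6, 0.6, -1.5]
finger_gap: 0.632
```

```bash
python3 - <<'E'
from h import *
go(.572,.0375,.015)
d=manip.snapshot("wrist"); cv2.imwrite("pics/w16.png",d["pixels"])
print(proj(d,[[.572,.0375,.038]]))
E
```

```text
t 24.15 tcp [0.5718 0.0371 0.1028] yhead 15.95 z [-0.  0. -1.] F [-0.6  0.6 -1.5] gap 53.7
tool mm [ 0.4  0.3 87.8]
[[256.46482448 207.04077674]]
```

View pics/w16.png

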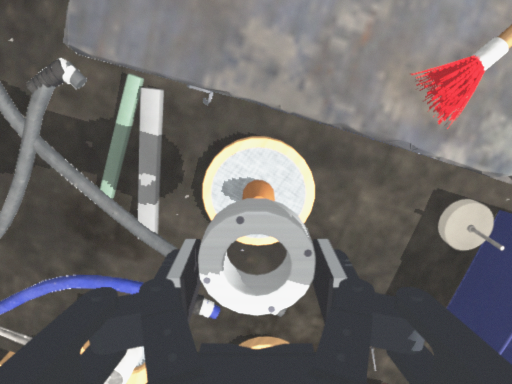

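```bash
python3 - <<'E'
from h import *
d=manip.snapshot("top"); s,R=st()
for p in [(233,157),(228,172),(221,190),(214,206),(205,222)]:
    X=onplane(d,p,.008); print(p,X.round(3),"tool rel mm",(R.T@(X-[.572,.0375,.015])*1000).round())
E
```

```text
t 24.25 tcp [0.5718 0.037  0.1028] yhead 15.94 z [ 0. -0. -1.] F [ 1.9  0.5 -2.2] gap 53.8
(233, 157) [ 0.616 -0.062  0.008] tool rel mm [-108.   15.    7.]
(228, 172) [ 0.577 -0.05   0.008] tool rel mm [-86. -19.   7.]
(221, 190) [ 0.53  -0.034  0.008] tool rel mm [-57. -60.   7.]
(214, 206) [ 0.489 -0.017  0.008] tool rel mm [-30. -95.   7.]
(205, 222) [0.448 0.004 0.008] tool rel mm [   2. -129.    7.]
```

Call:
{"method": "servo_tool", "body": {
  "increments": [
    {"yaw": 0,"travel": [0.3,0,10],"hand": 0.5},
    {"yaw": 0,"travel": [0,0,20],"hand": 0.5},
    {"yaw": 0,"travel": [0,0,15],"hand": 0.5},
    {"yaw": 0,"travel": [0,0,10],"hand": 0.5},
    {"yaw": 0,"travel": [0,0,10],"hand": 0.5},
    {"yaw": 0,"travel": [0,0,9],"hand": 0.5},
    {"yaw": 0,"travel": [0,0,6],"hand": 0.5},
    {"yaw": 0,"travel": [0,0,3],"hand": 0.5},
    {"yaw": 0,"travel": [0,0,2],"hand": 0.5},
    {"yaw": 0,"travel": [0,0,0],"hand": 0.5}
  ]
}}

```text
t: 25.25
tcp_pos: [0.5719, 0.0373, 0.018]
tool_rot: [0.602, 0.798, 0.0, 0.0]
force: [1.1, -0.2, -1.8]
finger_gap: 0.637
```

```bash
python3 - <<'E'
from h import *
go(.572,.0375,.015)
d=manip.snapshot("wrist"); cv2.imwrite("pics/w17.png",d["pixels"])
E
```

```text
t 25.25 tcp [0.5719 0.0373 0.018 ] yhead 15.93 z [ 0. -0. -1.] F [ 1.1 -0.2 -1.8] gap 54.2
tool mm [0.1 0.2 3. ]
```

View pics/w17.png

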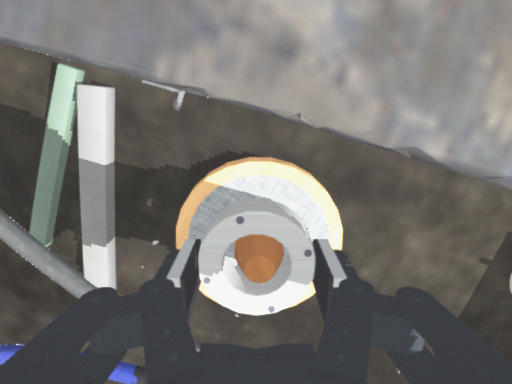

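Call:
{"method": "servo_tool", "body": {
  "increments": [
    {"yaw": 0,"travel": [0,0,1],"hand": 0.5},
    {"yaw": 0,"travel": [0,0,0.5],"hand": 0.5},
    {"yaw": 0,"travel": [0,0,0],"hand": 0.5}
  ]
}}

```text
t: 25.6
tcp_pos: [0.5721, 0.0373, 0.0176]
tool_rot: [0.602, 0.798, 0.0, 0.001]
force: [-1.5, 0.4, 5.0]
finger_gap: 0.638
```

Post shows centred in the bore at (259,262); contact felt at 5 N. Releasing and returning.

Call:
{"method": "servo_tool", "body": {
  "increments": [
    {"yaw": 0,"travel": [0,0,0.3],"hand": 0.5},
    {"yaw": 0,"travel": [0,0,-0.3],"hand": 0.4},
    {"yaw": 0,"travel": [0,0,0],"hand": 0.3},
    {"yaw": 0,"travel": [0,0,0],"hand": 0.1},
    {"yaw": 0,"travel": [0,0,0],"hand": 0},
    {"yaw": 0,"travel": [0,0,0],"hand": 0},
    {"yaw": 0,"travel": [0,0,-5],"hand": 0},
    {"yaw": 0,"travel": [0,0,-20],"hand": 0},
    {"yaw": 0,"travel": [0,0,-35],"hand": 0},
    {"yaw": 0,"travel": [0,0,-30],"hand": 0},
    {"yaw": 0,"travel": [0,0,-10],"hand": 0},
    {"yaw": 0,"travel": [0,0,0],"hand": 0}
  ]
}}

```text
t: 26.8
tcp_pos: [0.5728, 0.0372, 0.118]
tool_rot: [0.602, 0.798, 0.001, 0.002]
force: [-0.1, 0.9, -1.1]
finger_gap: 0.997
```

```bash
python3 - <<'E'
from h import *
st()
d=manip.snapshot("wrist"); cv2.imwrite("pics/w18.png",d["pixels"])
E
```

```text
t 26.8 tcp [0.5728 0.0372 0.118 ] yhead 15.93 z [ 0.004 -0.    -1.   ] F [-0.1  0.9 -1.1] gap 84.7
```

View pics/w18.png

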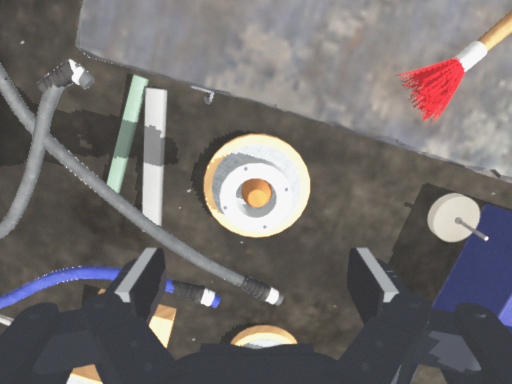

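Call:
{"method": "servo_tool", "body": {
  "increments": [
    {"yaw": -5,"travel": [0,0,0],"hand": 0},
    {"yaw": -8.5,"travel": [0,0,0],"hand": 0},
    {"yaw": -8.5,"travel": [0,0,0],"hand": 0},
    {"yaw": -8.5,"travel": [0,0,0],"hand": 0},
    {"yaw": -8.5,"travel": [0,0,0],"hand": 0},
    {"yaw": -8.5,"travel": [0,0,0],"hand": 0},
    {"yaw": -8.5,"travel": [0,0,0],"hand": 0},
    {"yaw": -8.5,"travel": [0,0,0],"hand": 0},
    {"yaw": -8.5,"travel": [0,0,0],"hand": 0},
    {"yaw": -8.5,"travel": [0,0,0],"hand": 0},
    {"yaw": -5.7,"travel": [0,0,0],"hand": 0},
    {"yaw": -3,"travel": [0,0,0],"hand": 0},
    {"yaw": 0,"travel": [0,0,0],"hand": 0},
    {"yaw": 0,"travel": [0,0,0],"hand": 0}
  ]
}}

```text
t: 28.25
tcp_pos: [0.5707, 0.0374, 0.1148]
tool_rot: [-0.14, 0.99, 0.0, -0.001]
force: [0.5, 0.2, -0.1]
finger_gap: 1.001
```

```bash
python3 - <<'E'
from h import *
go(.5454,-.2576,.117)
E
```

```text
t 28.25 tcp [0.5707 0.0374 0.1148] yhead 106.06 z [-0.003  0.    -1.   ] F [ 0.5  0.2 -0.1] gap 85.1
tool mm [ 105.9 -276.5   -2.2]
```

The wide ring lies flat around the thick post (post tip at (258,193)). Back to the stand for the plate.

Call:
{"method": "servo_tool", "body": {
  "increments": [
    {"yaw": 0,"travel": [4,-10,0],"hand": 0},
    {"yaw": 0,"travel": [10,-26,0],"hand": 0},
    {"yaw": 0,"travel": [13,-34,0],"hand": 0},
    {"yaw": 0,"travel": [13,-34,0],"hand": 0},
    {"yaw": 0,"travel": [13,-34,0],"hand": 0},
    {"yaw": 0,"travel": [13,-34,0],"hand": 0},
    {"yaw": 0,"travel": [13,-34,0],"hand": 0},
    {"yaw": 0,"travel": [13,-34,0],"hand": 0},
    {"yaw": 0,"travel": [10,-26,0],"hand": 0},
    {"yaw": 0,"travel": [4,-10.5,0],"hand": 0},
    {"yaw": 0,"travel": [0,0,0],"hand": 0},
    {"yaw": 0,"travel": [0,0,0],"hand": 0},
    {"yaw": 0,"travel": [0,0,0],"hand": 0},
    {"yaw": 0,"travel": [0,0,0],"hand": 0},
    {"yaw": 0,"travel": [0,0,0],"hand": 0}
  ]
}}

```text
t: 29.75
tcp_pos: [0.5469, -0.2565, 0.1164]
tool_rot: [-0.141, 0.99, 0.0, -0.0]
force: [0.8, -0.9, -0.0]
finger_gap: 1.002
```

```bash
python3 - <<'E'
from h import *
go(.5454,-.2576,.022)
d=manip.snapshot("wrist"); cv2.imwrite("pics/w19.png",d["pixels"]); crop(d,"pics/w19c.png",190,120,320,260,4)
E
```

```text
t 29.75 tcp [ 0.5469 -0.2565  0.1164] yhead 106.22 z [-0.  0. -1.] F [ 0.8 -0.9 -0. ] gap 85.1
tool mm [ 1.7 -0.6 94.4]
```

View pics/w19c.png

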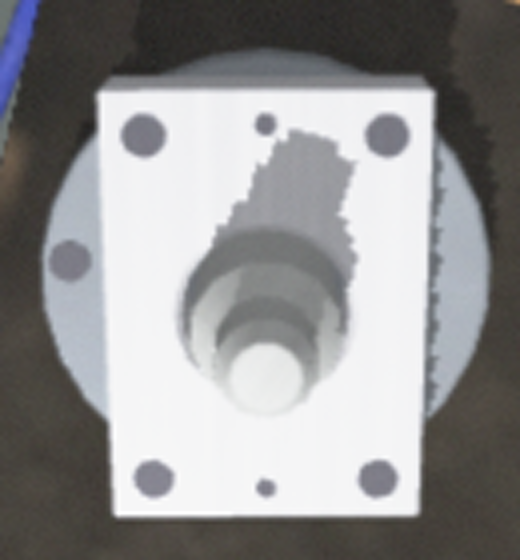

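```bash
python3 - <<'E'
from h import *
d=manip.snapshot("wrist"); s,R=st()
A=lambda u,v:((u+.5)/4-.5+190,(v+.5)/4-.5+120)
P=np.array([onplane(d,A(*c),.034) for c in [(97,90),(435,90),(418,516),(115,516)]])
print(P.round(4),P.mean(0).round(4),np.linalg.norm(P-np.roll(P,-1,0),axis=1).round(4))
for a,b in((0,3),(1,2)): v=P[b]-P[a];print(np.degrees(np.arctan2(v[1],v[0])))
c=P.mean(0);print("tool",(R.T@(c-s["tcp_pos"])*1000).round(1))
E
```

```text
t 29.85 tcp [ 0.5469 -0.257   0.1164] yhead 106.18 z [-0.  0. -1.] F [ 0.1  0.6 -0.2] gap 84.9
[[ 0.5136 -0.2985  0.034 ]
 [ 0.4968 -0.2407  0.034 ]
 [ 0.5776 -0.2172  0.034 ]
 [ 0.5943 -0.2748  0.034 ]] [ 0.5456 -0.2578  0.034 ] [0.0602 0.0841 0.06   0.0841]
16.362175854301938
16.205248568239796
tool [ 1.4 -0.4 82.4]
```

Call:
{"method": "servo_tool", "body": {
  "increments": [
    {"yaw": 0,"travel": [1.4,-0.4,15],"hand": 0},
    {"yaw": 0,"travel": [0,0,30],"hand": 0},
    {"yaw": 0,"travel": [0,0,25],"hand": 0},
    {"yaw": 0,"travel": [0,0,15],"hand": 0},
    {"yaw": 0,"travel": [0,0,7],"hand": 0},
    {"yaw": 0,"travel": [0,0,3],"hand": 0},
    {"yaw": 0,"travel": [0,0,0],"hand": 0},
    {"yaw": 0,"travel": [0,0,0],"hand": 0.15},
    {"yaw": 0,"travel": [0,0,0],"hand": 0.25},
    {"yaw": 0,"travel": [0,0,0],"hand": 0.35},
    {"yaw": 0,"travel": [0,0,0],"hand": 0.45},
    {"yaw": 0,"travel": [0,0,0],"hand": 0.45},
    {"yaw": 0,"travel": [0,0,0],"hand": 0.45}
  ],
  "newtons": 70
}}

```text
t: 31.15
tcp_pos: [0.5459, -0.259, 0.0229]
tool_rot: [-0.14, 0.99, -0.001, 0.001]
force: [-1.4, 0.3, 6.4]
finger_gap: 0.675
```

```bash
python3 - <<'E'
from h import *
st()
d=manip.snapshot("wrist"); cv2.imwrite("pics/w20.png",d["pixels"])
e=manip.snapshot("scene"); crop(e,"pics/s20.png",260,160,370,300,5)
E
```

```text
t 31.15 tcp [ 0.5459 -0.259   0.0229] yhead 106.14 z [ 0.001 -0.001 -1.   ] F [-1.4  0.3  6.4] gap 57.4
```

View pics/w20.png

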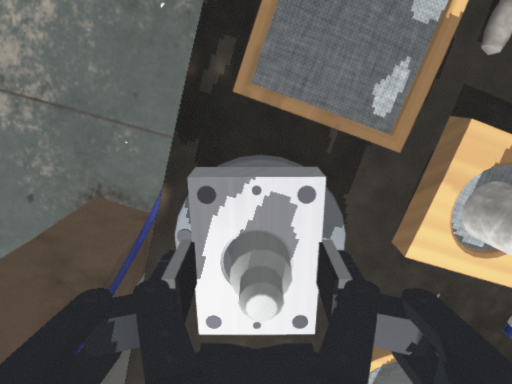

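View pics/s20.png

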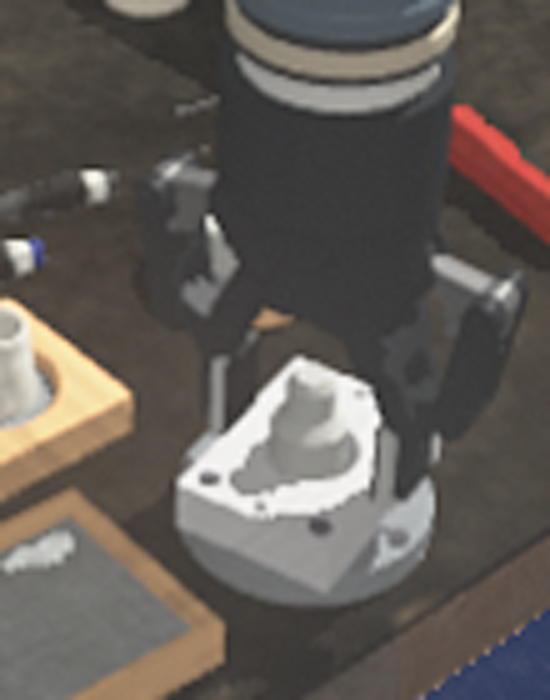

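Plate held across its width, tips above the nest-rim line. Lifting.

Call:
{"method": "servo_tool", "body": {
  "increments": [
    {"yaw": 0,"travel": [0,0,-3],"hand": 0.45},
    {"yaw": 0,"travel": [0,0,-5],"hand": 0.45},
    {"yaw": 0,"travel": [0,0,-10],"hand": 0.45},
    {"yaw": 0,"travel": [0,0,-15],"hand": 0.45},
    {"yaw": 0,"travel": [0,0,-15],"hand": 0.45},
    {"yaw": 0,"travel": [0,0,-12],"hand": 0.45},
    {"yaw": 0,"travel": [0,0,-5],"hand": 0.45},
    {"yaw": 0,"travel": [0,0,0],"hand": 0.45}
  ]
}}

```text
t: 32.05
tcp_pos: [0.5461, -0.259, 0.0878]
tool_rot: [-0.14, 0.99, -0.001, 0.001]
force: [0.1, -0.1, -2.9]
finger_gap: 0.672
```

```bash
python3 - <<'E'
from h import *
st()
e=manip.snapshot("scene"); crop(e,"pics/s21.png",260,140,370,280,5)
E
```

```text
t 32.05 tcp [ 0.5461 -0.259   0.0878] yhead 106.13 z [ 0.002 -0.002 -1.   ] F [ 0.1 -0.1 -2.9] gap 57.1
```

View pics/s21.png

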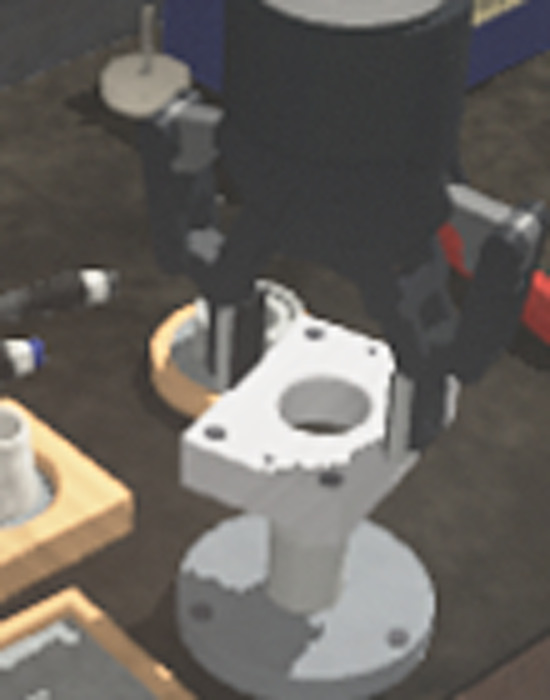

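The plate hangs level, clear of the mandrel. Carrying it over to its nest and turning it.

Call:
{"method": "servo_tool", "body": {
  "increments": [
    {"yaw": 0,"travel": [5,2,0],"hand": 0.45},
    {"yaw": 0,"travel": [12,4.6,0],"hand": 0.45},
    {"yaw": 0,"travel": [18,7,0],"hand": 0.45},
    {"yaw": 0,"travel": [18,7,0],"hand": 0.45},
    {"yaw": 0,"travel": [18,7,0],"hand": 0.45},
    {"yaw": 0,"travel": [18,7,0],"hand": 0.45},
    {"yaw": 0,"travel": [14,6,0],"hand": 0.45},
    {"yaw": 0,"travel": [8.4,3,0],"hand": 0.45},
    {"yaw": 0,"travel": [3,1,0],"hand": 0.45},
    {"yaw": 4,"travel": [0,0,0],"hand": 0.45},
    {"yaw": 6,"travel": [0,0,0],"hand": 0.45},
    {"yaw": 6,"travel": [0,0,0],"hand": 0.45},
    {"yaw": 2.9,"travel": [0,0,0],"hand": 0.45},
    {"yaw": 0,"travel": [0,0,0],"hand": 0.45},
    {"yaw": 0,"travel": [0,0,0],"hand": 0.45},
    {"yaw": 0,"travel": [0,0,0],"hand": 0.45},
    {"yaw": 0,"travel": [0,0,0],"hand": 0.45}
  ]
}}

```text
t: 33.8
tcp_pos: [0.4233, -0.2475, 0.0863]
tool_rot: [0.024, 1.0, -0.0, 0.0]
force: [-1.1, 0.4, -2.7]
finger_gap: 0.67
```

```bash
python3 - <<'E'
from h import *
go(.4232,-.247,.0215)
d=manip.snapshot("wrist"); cv2.imwrite("pics/w22.png",d["pixels"])
e=manip.snapshot("scene"); crop(e,"pics/s22.png",190,140,350,330,3.5)
E
```

```text
t 33.8 tcp [ 0.4233 -0.2475  0.0863] yhead 87.26 z [ 0. -0. -1.] F [-1.1  0.4 -2.7] gap 57.0
tool mm [ 0.1  0.5 64.8]
```

View pics/w22.png

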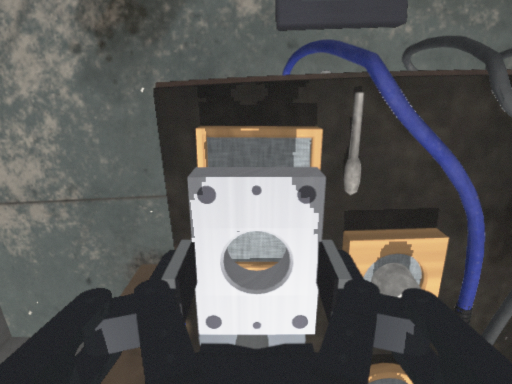

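View pics/s22.png

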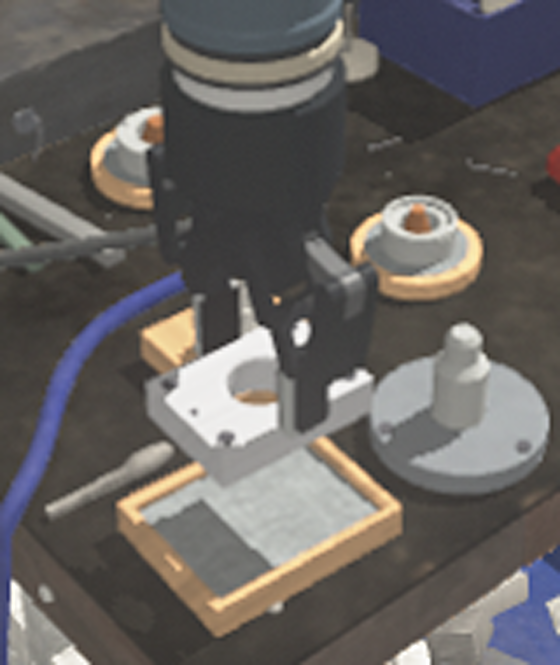

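Call:
{"method": "servo_tool", "body": {
  "increments": [
    {"yaw": 0,"travel": [0,0.4,10],"hand": 0.45},
    {"yaw": 0,"travel": [0,0,15],"hand": 0.45},
    {"yaw": 0,"travel": [0,0,15],"hand": 0.45},
    {"yaw": 0,"travel": [0,0,10],"hand": 0.45},
    {"yaw": 0,"travel": [0,0,6],"hand": 0.45},
    {"yaw": 0,"travel": [0,0,3],"hand": 0.45},
    {"yaw": 0,"travel": [0,0,0],"hand": 0.45},
    {"yaw": 0,"travel": [0,0,0],"hand": 0.45}
  ]
}}

```text
t: 34.7
tcp_pos: [0.4234, -0.2473, 0.0276]
tool_rot: [0.024, 1.0, -0.0, 0.0]
force: [-0.6, 0.2, -3.1]
finger_gap: 0.675
```

```bash
python3 - <<'E'
from h import *
go(.4232,-.247,.0215)
d=manip.snapshot("wrist"); cv2.imwrite("pics/w23.png",d["pixels"])
e=manip.snapshot("scene"); crop(e,"pics/s23.png",210,220,310,330,5)
E
```

```text
t 34.7 tcp [ 0.4234 -0.2473  0.0276] yhead 87.23 z [ 0.001 -0.001 -1.   ] F [-0.6  0.2 -3.1] gap 57.4
tool mm [0.2 0.3 6.1]
```

View pics/w23.png

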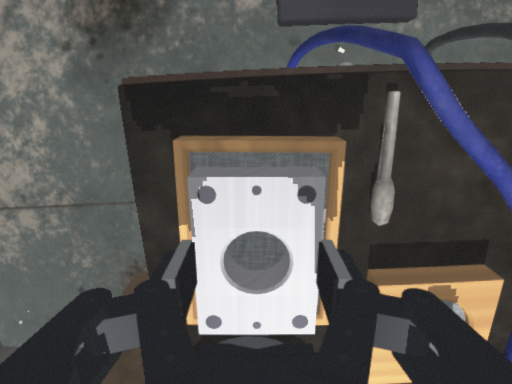

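View pics/s23.png

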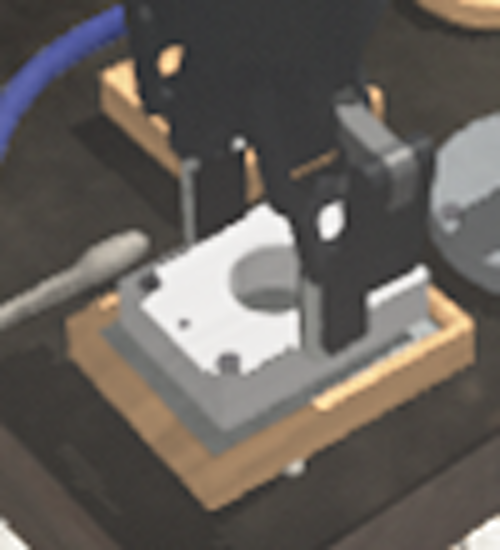

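The plate is over the recess, parallel to it, with a gap all round. Last 8 mm, slowly.

Call:
{"method": "servo_tool", "body": {
  "increments": [
    {"yaw": 0,"travel": [0,0,3],"hand": 0.45},
    {"yaw": 0,"travel": [0,0,2],"hand": 0.45},
    {"yaw": 0,"travel": [0,0,1],"hand": 0.45},
    {"yaw": 0,"travel": [0,0,1],"hand": 0.45},
    {"yaw": 0,"travel": [0,0,0],"hand": 0.45}
  ]
}}

```text
t: 35.3
tcp_pos: [0.4232, -0.247, 0.021]
tool_rot: [0.024, 1.0, -0.0, 0.0]
force: [-1.1, 0.6, 4.0]
finger_gap: 0.668
```

Call:
{"method": "servo_tool", "body": {
  "increments": [
    {"yaw": 0,"travel": [0,0,0.5],"hand": 0.45},
    {"yaw": 0,"travel": [0,0,0.5],"hand": 0.45},
    {"yaw": 0,"travel": [0,0,0],"hand": 0.45}
  ]
}}

```text
t: 35.6
tcp_pos: [0.4231, -0.247, 0.0208]
tool_rot: [0.024, 1.0, -0.0, 0.0]
force: [-1.7, 2.1, 11.9]
finger_gap: 0.675
```

Call:
{"method": "servo_tool", "body": {
  "increments": [
    {"yaw": 0,"travel": [0,0,-0.5],"hand": 0.35},
    {"yaw": 0,"travel": [0,0,0],"hand": 0.25},
    {"yaw": 0,"travel": [0,0,0],"hand": 0.1},
    {"yaw": 0,"travel": [0,0,0],"hand": 0},
    {"yaw": 0,"travel": [0,0,0],"hand": 0},
    {"yaw": 0,"travel": [0,0,-5],"hand": 0},
    {"yaw": 0,"travel": [0,0,-20],"hand": 0},
    {"yaw": 0,"travel": [0,0,-35],"hand": 0},
    {"yaw": 0,"travel": [0,0,-40],"hand": 0},
    {"yaw": 0,"travel": [0,0,-40],"hand": 0},
    {"yaw": 0,"travel": [0,0,-40],"hand": 0},
    {"yaw": 0,"travel": [0,0,-30],"hand": 0},
    {"yaw": 0,"travel": [0,0,0],"hand": 0},
    {"yaw": 0,"travel": [0,0,0],"hand": 0},
    {"yaw": 0,"travel": [0,0,0],"hand": 0}
  ]
}}

```text
t: 37.1
tcp_pos: [0.4223, -0.2462, 0.2287]
tool_rot: [0.024, 1.0, 0.001, -0.001]
force: [-0.8, -0.2, -0.7]
finger_gap: 1.002
```

```bash
python3 - <<'E'
from h import *
st()
d=manip.snapshot("wrist"); cv2.imwrite("pics/w24.png",d["pixels"])
e=manip.snapshot("scene"); crop(e,"pics/s24.png",190,150,370,330,3.3)
e=manip.snapshot("top"); crop(e,"pics/t24.png",160,120,340,270,4)
E
```

```text
t 37.1 tcp [ 0.4223 -0.2462  0.2287] yhead 87.22 z [-0.002  0.002 -1.   ] F [-0.8 -0.2 -0.7] gap 85.2
```

View pics/w24.png

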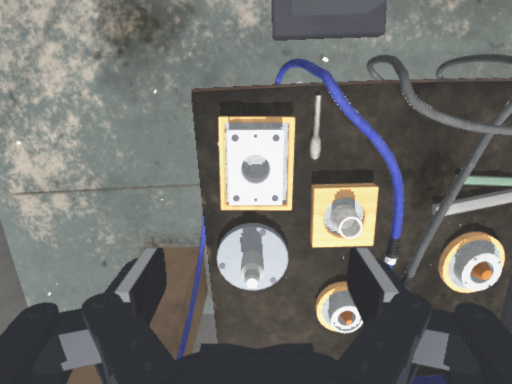

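View pics/s24.png

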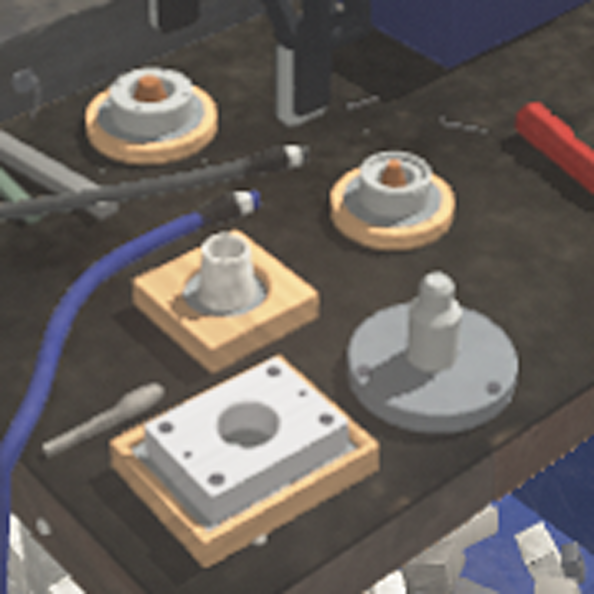

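View pics/t24.png

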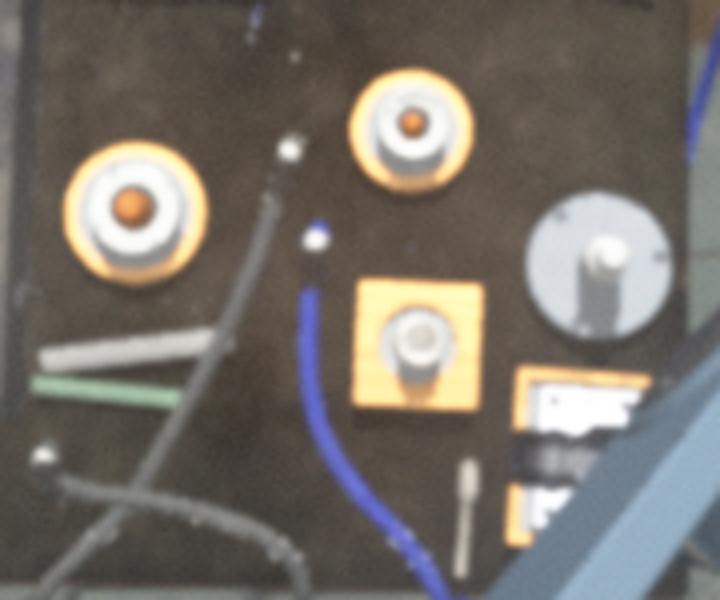

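All four parts are in their nests. The plate is flat in its recess at (256,165) in the wrist view, both rings sit around their posts, and the core is upright. The gripper is clear, so I'm handing in.

```bash
python3 -c "
from station import manip
print(manip.sign_off())"
```

```text
the job is handed in; nothing more can be done
None
```

I stripped the stack from the top down: core, narrow ring, wide ring, then plate. Each part was lifted 65 mm straight up, lowered into its nest until light contact (5–12 N), and released. I handed in at about 37 s.

- **Last checks:** The final scene and wrist pictures show the core upright in the round recess, both rings flat around their posts, and the plate flat in its recess with a gap all round. The top picture agrees on the core and rings, but the arm hid part of the plate's nest. The stand is empty and the gripper is open, with its tips about 0.2 m above the bench. Measured positions agreed between the cameras to within about 2–4 mm.
- **Slab near the thick post:** This slab is not in the scene list. I turned the jaws 90° there so they could open without touching it.
- **Deviations:** The very first move calls were refused for missing keys, and nothing moved. While gripping each ring and the plate there was an upward force of 5–6 N, which went away on lifting. I put it down to the pads swinging forward as they close, but did not check that.

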